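Clamp the watch pallet in its dock with the scroll cam

TASK

Mount the pallet that carries the watch in the docking station: swing the dock's cam fully open (anticlockwise), set the pallet on the dock and slide it in until its stud is in the cam's mouth, then turn the cam all the way clockwise so that its curved slot draws the pallet tight against the brass stops, and let go. Keep the pallet level, do not touch the watch itself, and leave everything else on the bench where it is.

Things in the scene. Friction and masses are not known exactly. Their poses are not given: they have to be found in the camera images.
- dock: Docking station screwed to the bench: grey base plate 210 (x) x 118 (y) x 8 mm, with side rails, two brass end stops (faces at x = +25 mm, |y| 22 to 50 mm, tops at 18 mm) and the cam, whose upright axis is at x = +59, y = 0. Origin at the centre of the plate's underside, on the bench. Its +x is the direction in which a pallet slides in; the entry is at the -x end.
- dock_home (a point): Where the pallet's origin lies when it is fully home against the stops: on the dock plate's top, at dock x = -30, y = 0, 8 mm above the bench. Axes as the dock's; the pallet's +x then points along the dock's +x.
- dock_entry (a point): Point level with the dock plate's top at dock x = -108 mm (78 mm before home): a pallet set down with its origin here has its front edge at the narrow end of the rails' flare. Dark rails, tops 20 mm above the bench: straight and 87 mm apart from dock x = -55 to +25 mm, flared before that to 102 mm apart at x = -95; the plate begins at x = -105.
- cam (a joint): Angle of the scroll cam (rad): 0 = open against its stop, grows clockwise seen from above, 2.1 = closed against its stop. Friction 0.05 N m; it stays where left. Turning clockwise draws the caught stud in from about 0.3; the pallet reaches the stops near 1.7, and the rest to 2.1 clamps it (stiffer, up to some 0.3 N m).
- cam_mouth (a point): Middle of the mouth of the slot, 41 mm from the cam's axis, 26 mm above the bench, turning with the cam. The cam is a flat steel disc 92 mm across, 22.5 to 29.5 mm above the bench, with a curved slot that opens at the rim in a mouth 20 mm wide. At 0 the mouth faces dock -x; only below about 0.15 rad can the stud enter.
- cam_grip (a point): Point on the cam's axis, 60 mm above the bench, at the height to grip its wing: a black bar 56 mm long, 14 mm wide, 42 to 72 mm above the bench, centred on the axis, one end red. The point turns with the cam: its x lies along the bar, -x to the red end, which is always over the mouth. At 0 the bar is parallel to dock x, red end to dock -x.
- pallet: The pallet with the watch: grey metal plate 110 (x) x 84 (y) x 10 mm, origin at the centre of its underside, 0.5 to 0.8 kg. A tongue at its +x end carries an upright headed stud. On it stands a case vice: two upright grey jaws, from x = -30 to +10 mm, outer faces at y = -27 and +27 mm (54 mm over both), from 10 to 44 mm above the underside. Lift it by the jaws' outer faces.
- stud (a point): Foot of the pallet's upright headed stud, at pallet x = +65, y = 0, 8 mm over its underside: neck 8 mm thick up to 25 mm, head 16 mm wide up to 30 mm. The neck goes in the slot, head above the disc. With the cam at 0 the stud can be pushed in to 32.5 mm from the cam's axis (pallet 8.5 mm short of home); it must be within 36 mm for the slot to catch it.
- vice (a point): Point midway between the jaws at gripping height: x = -10, y = 0, 35 mm above the pallet's underside; axes as the pallet's (jaws face each other along y).
- watch: The watch held between the jaws: steel case 33 mm across, dark blue dial, 30 to 39 mm above the pallet's underside, thus below the jaws' tops; origin under its centre. Not to be touched.
- spare_pallet: A like pallet whose vice is empty; same sizes and origin. Leave it.
- stand: Fixed camera stand: round black base 110 mm across, upright column 16 mm thick to 220 mm high, camera head 170 to 210 mm high reaching 155 mm from the column along its own +x; origin under the column.
- dust_cover: Loose glass dust cover on a teal tray, 116 mm across, 111 mm high, origin under its centre.
- dish: Loose glass bowl 90 mm across, 38 mm high, origin under its centre.
- tin: Loose black tin 64 mm across, 32 mm high, origin under its centre.
- pith_pot: Loose yellow pot 38 mm across, 26 mm high, origin under its centre.
- tweezers: Loose steel tweezers lying along their x from -70 to +60 mm, 12 mm wide, 6 mm high; origin on the bench.
- screwdriver: Loose small screwdriver lying along its x from -38 to +73 mm, 13 mm thick; origin on the bench.
- holder: Loose steel movement holder, x from -25 to +48 mm, 34 mm wide, 20 mm high; origin on the bench.
Mind the look-alikes: they are no part of the job. Leave any orange or red look-alike of the pallet alone.

How it is judged:
By the outcome, as a careful person would: the job done as asked, in the order asked, and still so for the second after the job is handed in, with the robot touching nothing.
It also fails if it takes over 72 s, if anything falls off the work surface, if the arm or the gripper's body presses on something with over 40 N, if the wrist force passes 120 N, or if a joint passes its speed limit or range.

ROBOT

A 7-joint arm with a two-finger parallel gripper is mounted at the origin on the work surface. World frame = base frame: x ahead of the robot, y to its left, z up, the work surface at z = 0. Lengths are in m, angles in rad, forces in N, time in s.
With the tool pointing down it reaches from about 0.425 to 0.95 m from the base axis. Payload 4.7 kg.
Tool frame: the origin (TCP) lies between the finger pads; the fingertips stand 17 mm ahead of it and the grasp point (between the pads) lies 2 mm behind it; z points along the fingers, y is the direction in which the jaws open and shut (so a half turn about z gives the same grasp; the last joint's range is limited). The gripper opens to 87 mm and grips with 3 to 60 N. Pads are 19 mm wide; open, the fingers measure 117 mm over their backs; the gripper's body (75 mm by 190 mm) begins 51 mm behind the grasp point.
Start: joints at [-1.215, 0.469, -0.049, 1.532, 0.024, 1.141, -0.082], TCP at [0.253, 0.626, 0.24] pointing down, gripper open.
Joint ranges: [-2.59, 2.59], [-0.33, 1.99], [-1.39, 1.29], [0.1, 2.45], [-1.04, 4.18], [0.21, 1.99], [-2.66, 2.66]. Speed limits (rad/s): [2.57, 2.57, 3.14, 3.14, 3.14, 3.14, 3.14].

INTERFACE

Orientations are given as a unit quaternion [x, y, z, w].
In Python, from workcell import robot gives the robot as it stands.
- The arm moves only by the tool step_arm, never from a script. Its arguments are lists of equal length, an entry for each row: "hand": the opening, from 0 (shut) to 1 (fully open); "linear": the shift along the tool's x, y, z in cm, a list of three; "turn": the turn about the tool's z in degrees. A call has 1 to 5 rows; each row shifts and turns the commanded pose from where the row before left it, along the tool's axes as they then stand; what a row does not reach is not made up. A row lasts 1/10 s, in which the tool goes at most 50 mm and 8.59 degrees, less where a joint would pass 70% of its speed; a pose out of reach is approached as far as the arm can. A call with a gripper value outside its range is refused whole. The fingers move at their own pace and stop on an object; "squeeze" is the grip in N (left out, the last holds). Time passes only in rows, so rows that do not move let the fingers close. It gives the time, the measured TCP pose, the force and the opening at its end, in the units of the state.
- robot.sense(): the state, without advancing time (a new reading comes with each control period).
- robot.capture(name): name is "scene" or "side" or "wrist"; returns a dict with "img" (480x640x3 uint8, red, green, blue), "K" (3x3 intrinsics, pixels), "extrinsics" (4x4, takes a point from world to camera coordinates); the wrist camera has in their place "mount" (4x4, takes a point from camera to tool coordinates, whose origin is the TCP and whose axes are the flange's). Camera axes: x right, y down, z forward; pixel columns grow to the right and rows downward; lengths in m; the calibration is good to about 2 mm. A picture is of the moment at which its call begins: read the wrist's pose just before it. There is no depth.
- robot.job_done(): hands the job in, once; it reports no verdict.
Trained networks look in the newest picture that a camera, given by its name, has taken for a name from the list of things; names that differ only in an ending like _2 or _b are one class to them, and where a whole thing is asked for, a point or a joint stands for the part that bears it (a point fixed in the world has none). Each returns a list of dicts, best first, with "confidence" (0 to 1); they miss things now and then, are a little off and sometimes report something else, mostly with a low value. They report only what shows in the picture. A call takes as long as a camera call. They do not tell look-alikes from the thing itself.
- robot.spot_in(camera, name): "location" ([x, y, z] in m, in world coordinates, good to about 4 mm: the middle of the surface that is visible of it).
- robot.trace(camera, name): "region" (480x640 bool, what is visible of it).
The state is a dict: "t": time; "q": joint angles; "qvel": joint speeds; "joint_efforts": joint torques, N m; "ee_pos": TCP position; "tool_rot": TCP orientation; "ft_force": force on the tool from outside, world axes, zero at the start; "ft_torque": the same for the moment, N m; "opening": finger opening in m.
Only numpy, scipy, OpenCV 4.12 (cv2) and the standard library are available. Lean on these libraries where they do the work, as an engineer would, in place of code of your own. Each camera call takes 0.05 s, during which the arm holds its last target.

## Working session

There is one attempt and no reset: what is moved stays moved. The work goes in short steps, Python scripts to look and compute and a tool call to move; the robot and the scene stay as the last step left them, time stands still between calls to the robot, and variables do not carry over. Pictures are saved under pics/ and viewed, and the job is handed in when it is done.

Besides the shell and the picture viewer there is one more tool, called after "Request:" in YAML: its name, and indented under it one key for each argument. step_arm: Moves the arm, as the interface text tells. Its arguments: {"type":"object","properties":{"hand":{"type":"array","items":{"type":"number"}},"linear":{"type":"array","items":{"type":"array","items":{"type":"number"}}},"turn":{"type":"array","items":{"type":"number"}},"squeeze":{"type":"number"}},"required":["hand","linear","turn"]}

```bash
ls; mkdir -p pics
python3 - <<'E'
from workcell import robot
import cv2
s=robot.sense()
print(s['t'],s['ee_pos'],s['tool_rot'],s['opening'],s['ft_force'])
for n in ['scene','side','wrist']:
    c=robot.capture(n)
    cv2.imwrite(f'pics/{n}0.png',c['img'][:,:,::-1])
    print(n,c['K'].tolist() if hasattr(c['K'],'tolist') else c['K'])
    for k in ('extrinsics','mount'):
        if k in c: print(k,c[k])
E
```

```text
pics
0.0 [0.25315603 0.62513368 0.23851406] [ 1.91213280e-01  9.81548048e-01 -9.41151370e-04 -1.57726208e-04] 0.08728324784593243 [ 0.16090899 -0.20164823  0.45029839]
scene [[594.6857259984596, 0.0, 320.7177040980111], [0.0, 594.6857259984596, 239.74691842304415], [0.0, 0.0, 1.0]]
extrinsics [[ 0.90182205  0.43200049 -0.00962064 -0.42232047]
 [ 0.33541141 -0.71387739 -0.61471803 -0.18691657]
 [-0.27242645  0.5511394  -0.78868827  1.70411272]
 [ 0.          0.          0.          1.        ]]
side [[436.5075403630213, 0.0, 318.3022173185118], [0.0, 436.5075403630213, 237.56407038463877], [0.0, 0.0, 1.0]]
extrinsics [[ 0.97183279 -0.23496025  0.01829483 -0.50479479]
 [-0.13361099 -0.61325328 -0.77850402  0.06628046]
 [ 0.19413686  0.75413135 -0.62737293  1.15259652]
 [ 0.          0.          0.          1.        ]]
wrist [[373.0200971448468, 0.0, 316.4988837748685], [0.0, 373.0200971448468, 237.96767478508775], [0.0, 0.0, 1.0]]
mount [[ 2.27823789e-03 -9.53133770e-01 -3.02540619e-01  8.42643564e-02]
 [ 9.99996900e-01  2.47558279e-03 -2.68825821e-04  6.74364730e-05]
 [ 1.00519132e-03 -3.02539069e-01  9.53136455e-01 -1.45860908e-01]
 [ 0.00000000e+00  0.00000000e+00  0.00000000e+00  1.00000000e+00]]
```

View pics/scene0.png

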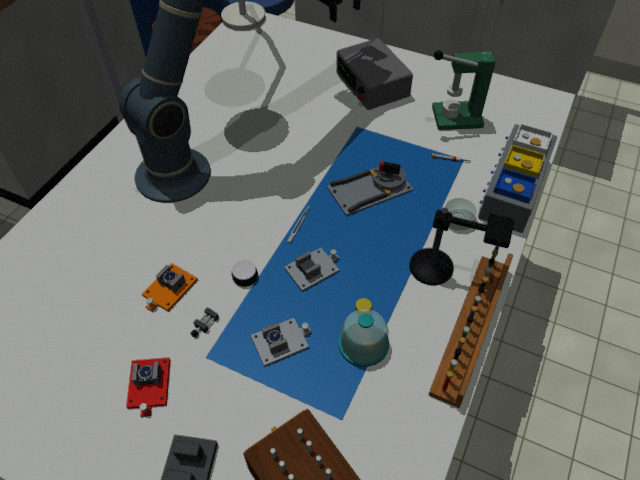

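View pics/side0.png

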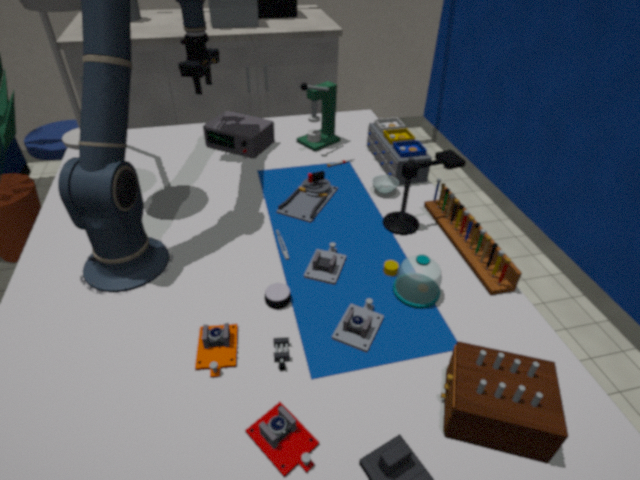

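View pics/wrist0.png

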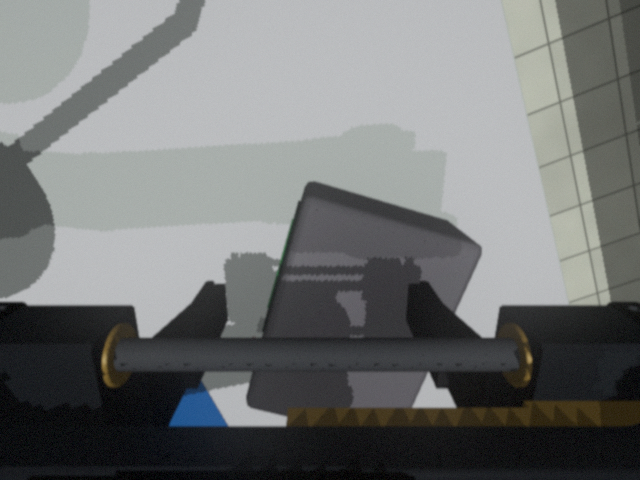

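```bash
cat > h.py <<'E'
import numpy as np,cv2
from scipy.spatial.transform import Rotation as R
from workcell import robot
def ray(cam,px,pose=None):
    K=np.array(cam['K']); d=np.linalg.inv(K)@np.array([px[0],px[1],1.0])
    if 'extrinsics' in cam:
        E=np.array(cam['extrinsics']); Rm=E[:3,:3]; o=-Rm.T@E[:3,3]; return o,Rm.T@d
    M=np.array(cam['mount']); T=np.eye(4);T[:3,:3]=R.from_quat(pose[1]).as_matrix();T[:3,3]=pose[0]
    W=T@M; return W[:3,3],W[:3,:3]@d
def onz(cam,px,z,pose=None):
    o,d=ray(cam,px,pose); return o+d*(z-o[2])/d[2]
def proj(cam,P,pose=None):
    P=np.atleast_2d(P); K=np.array(cam['K'])
    if 'extrinsics' in cam: E=np.array(cam['extrinsics'])
    else:
        M=np.array(cam['mount']); T=np.eye(4);T[:3,:3]=R.from_quat(pose[1]).as_matrix();T[:3,3]=pose[0]
        E=np.linalg.inv(T@M)
    c=P@E[:3,:3].T+E[:3,3]; p=c@K.T; return p[:,:2]/p[:,2:]
E
python3 - <<'E'
from h import *
print(robot.sense()['ee_pos'])
for n in ['scene','side']:
    c=robot.capture(n)
    for nm in ['dock','cam','cam_grip','pallet','spare_pallet','vice','watch','stud','stand','dust_cover','dish','tin','pith_pot','tweezers','screwdriver','holder']:
        print(n,nm,[(np.round(r['location'],3).tolist(),round(r['confidence'],2)) for r in robot.spot_in(n,nm)][:5])
    img=c['img'][:,:,::-1]
    if n=='scene':
        a=cv2.resize(img[230:380,230:350],None,fx=5,fy=4); a=cv2.resize(img[230:380,230:380],(600,600),interpolation=cv2.INTER_CUBIC)
        cv2.imwrite('pics/crop_pal.png',a)
        cv2.imwrite('pics/crop_dock.png',cv2.resize(img[140:230,310:430],(800,600),interpolation=cv2.INTER_CUBIC))
E
```

```text
[0.25318668 0.6252472  0.23874255]
scene dock [([0.536, 0.182, 0.006], 0.82)]
scene cam [([0.534, -0.354, 0.013], 0.65), ([0.575, 0.225, 0.034], 0.61)]
scene cam_grip [([0.575, 0.224, 0.03], 0.77)]
scene pallet [([0.536, -0.349, 0.012], 0.96), ([0.323, -0.559, 0.008], 0.91), ([0.22, -0.333, 0.008], 0.65), ([0.511, -0.142, 0.005], 0.33)]
scene spare_pallet [([0.514, -0.143, 0.009], 0.79)]
scene vice [([0.325, -0.565, 0.015], 0.95), ([0.536, -0.348, 0.013], 0.72), ([0.219, -0.332, 0.012], 0.56)]
scene watch [([0.52, -0.349, 0.035], 0.66), ([0.213, -0.318, 0.035], 0.43), ([0.691, 0.389, 0.011], 0.17)]
scene stud [([0.218, -0.334, 0.011], 0.77), ([0.322, -0.566, 0.007], 0.74), ([0.534, -0.352, 0.011], 0.57), ([0.791, 0.002, 0.14], 0.5)]
scene stand [([0.793, 0.002, 0.142], 0.63)]
scene dust_cover [([0.713, -0.288, 0.082], 0.77), ([0.538, -0.347, 0.014], 0.24)]
scene dish [([0.784, 0.207, 0.022], 0.79), ([0.413, -0.025, 0.008], 0.22)]
scene tin [([0.372, -0.224, 0.034], 0.75)]
scene pith_pot [([0.573, 0.227, 0.031], 0.63), ([0.536, 0.184, 0.004], 0.55), ([0.667, -0.182, 0.026], 0.42)]
sce
[... 596 characters left out ...]
)]
side watch [([0.312, -0.548, 0.041], 0.8), ([0.519, -0.357, 0.037], 0.57), ([0.215, -0.32, 0.036], 0.45)]
side stud [([0.316, -0.563, 0.012], 0.87), ([0.525, -0.36, 0.014], 0.67), ([0.213, -0.338, 0.011], 0.57), ([0.688, -0.296, 0.07], 0.37)]
side stand [([0.775, -0.0, 0.136], 0.85), ([0.689, 0.393, 0.008], 0.74)]
side dust_cover [([0.689, -0.296, 0.068], 0.56)]
side dish [([0.794, 0.206, 0.028], 0.94)]
side tin [([0.364, -0.23, 0.032], 0.58)]
side pith_pot [([0.666, -0.193, 0.022], 0.6), ([0.531, 0.181, 0.008], 0.44), ([0.364, -0.232, 0.032], 0.22)]
side tweezers [([0.52, -0.362, 0.014], 0.55)]
side screwdriver []
side holder [([0.346, -0.39, 0.018], 0.7), ([0.778, -0.002, 0.137], 0.38)]
```

View pics/crop_pal.png

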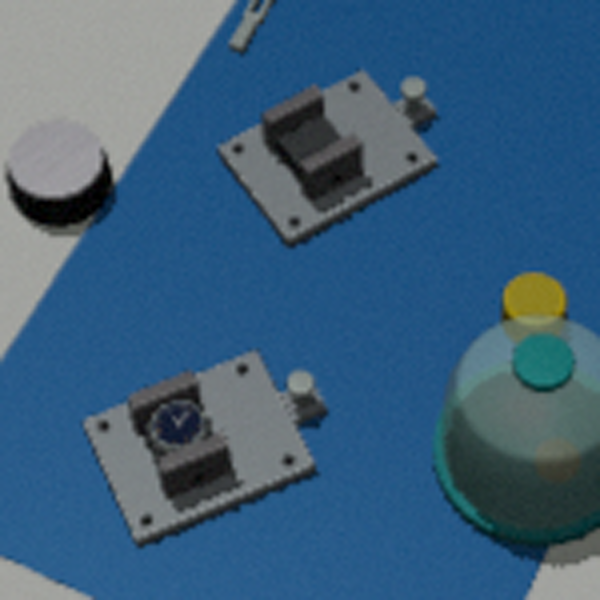

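View pics/crop_dock.png

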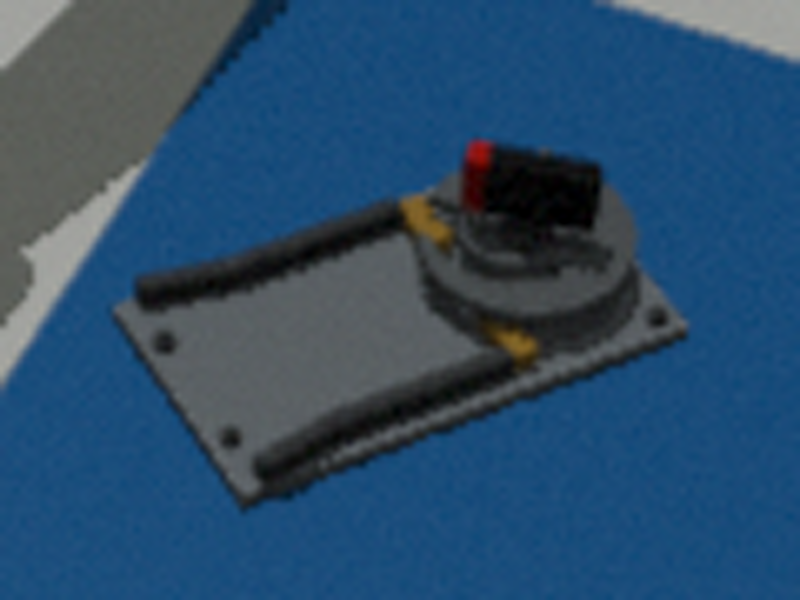

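Run:
```python
from h import *
c=robot.capture('scene')
f=lambda u,v:(310+u/6.667,140+v/6.667)
L=onz(c,f(113,310),.008);B=onz(c,f(245,505),.008);Rr=onz(c,f(688,330),.008)
print('dock',L,B,Rr,'len',np.linalg.norm(B-Rr),np.linalg.norm(L-B))
d=Rr-B;e=L-B; print('ang',np.degrees(np.arctan2(d[1],d[0])),np.degrees(np.arctan2(e[1],e[0])))
ctr=(L+Rr)/2;print('ctr',ctr)
a=np.arctan2(d[1],d[0]);ux=np.array([np.cos(a),np.sin(a),0]);print('cam axis',ctr+.059*ux,'entry',ctr-.108*ux)
g=lambda u,v:(230+u/4,230+v/4)
P=[onz(c,g(*p),.01) for p in [(85,425),(258,352),(317,468),(140,542)]]
print('pallet',np.round(P,3)); c0=sum(P)/4; print(c0)
for i,j in((0,1),(3,2),(3,0),(2,1)):
    d=P[j]-P[i];print(np.linalg.norm(d),np.degrees(np.arctan2(d[1],d[0])))
r1=onz(c,f(478,150),.072);r2=onz(c,f(600,170),.072);print('wing',r1,r2)
s=robot.sense();print(s['t'])
```

```text
dock [0.42178751 0.13750152 0.008     ] [0.51529549 0.0634109  0.008     ] [0.64315239 0.22859227 0.008     ] len 0.20888339309291373 0.11930281479134869
ang 52.25871323711423 141.6086161199618
ctr [0.53246995 0.18304689 0.008     ]
cam axis [0.56858368 0.22970307 0.008     ] entry [0.46636347 0.09764237 0.008     ]
pallet [[ 0.465 -0.363  0.01 ]
 [ 0.533 -0.278  0.01 ]
 [ 0.598 -0.331  0.01 ]
 [ 0.529 -0.414  0.01 ]]
[ 0.53131188 -0.34641877  0.01      ]
0.10932070146691446 51.505488200880535
0.10795115134315987 50.39961398744497
0.08178972294200175 141.6477325374808
0.08388131586998514 140.6949423778528
wing [0.54470281 0.2276726  0.072     ] [0.59403031 0.23801724 0.072     ]
1.9
```

```bash
cat >> h.py <<'E'
def state():
    s=robot.sense(); Rm=R.from_quat(s['tool_rot']).as_matrix()
    psi=np.degrees(np.arctan2(Rm[1,1],Rm[0,1])); tilt=np.degrees(np.arccos(-Rm[2,2]))
    return s,np.array(s['ee_pos']),psi,tilt
def plan(tgt,psi,dmax=4.0,amax=8.0,nmin=1):
    s,p,ps,tl=state()
    D=(np.array(tgt)-p)*100; a=-(psi-ps)   # turn + = clockwise from above
    n=max(nmin,int(np.ceil(max(np.linalg.norm(D)/dmax,abs(a)/amax))))
    print('t',round(s['t'],2),'from',np.round(p,4),round(ps,1),'q7',round(s['q'][6],2),'n',n,'turn/row',round(a/n,2))
    for i in range(n):
        th=np.radians(ps-a*i/n); y=np.array([np.cos(th),np.sin(th),0]);x=np.array([-np.sin(th),np.cos(th),0])
        d=D/n; print([round(float(d@x),2),round(float(d@y),2),round(float(-d[2]),2)])
def show():
    s,p,ps,tl=state(); print('t',round(s['t'],2),np.round(p,4),'psi',round(ps,2),'tilt',round(tl,2),'F',np.round(s['ft_force'],1),'T',np.round(s['ft_torque'],2),'op',round(s['opening'],4),'q',np.round(s['q'],2))
E
python3 - <<'E'
from h import *
plan([.51,.218,.24],-78)
E
```

```text
t 1.9 from [0.2533 0.6257 0.2396] 68.0 q7 -0.08 n 19 turn/row 7.68
[-2.06, -1.48, -0.0]
[-2.24, -1.19, -0.0]
[-2.38, -0.88, -0.0]
[-2.47, -0.56, -0.0]
[-2.53, -0.22, -0.0]
[-2.53, 0.12, -0.0]
[-2.49, 0.45, -0.0]
[-2.41, 0.78, -0.0]
[-2.28, 1.1, -0.0]
[-2.12, 1.39, -0.0]
[-1.91, 1.67, -0.0]
[-1.67, 1.91, -0.0]
[-1.4, 2.11, -0.0]
[-1.11, 2.28, -0.0]
[-0.79, 2.41, -0.0]
[-0.46, 2.49, -0.0]
[-0.13, 2.53, -0.0]
[0.21, 2.53, -0.0]
[0.55, 2.48, -0.0]
```

Request:
step_arm:
  hand: [0.5, 0.5, 0.5, 0.5, 0.5]
  linear:
    - [-2.06, -1.48, 0]
    - [-2.24, -1.19, 0]
    - [-2.38, -0.88, 0]
    - [-2.47, -0.56, 0]
    - [-2.53, -0.22, 0]
  turn: [7.68, 7.68, 7.68, 7.68, 7.68]

```text
t: 2.4
ee_pos: [0.3215, 0.5176, 0.2397]
tool_rot: [0.506, 0.863, 0.0, -0.0]
ft_force: [-0.0, 0.6, 1.0]
opening: 0.0551
```

Request:
step_arm:
  hand: [0.5, 0.5, 0.5, 0.5, 0.5]
  linear:
    - [-2.53, 0.12, 0]
    - [-2.49, 0.45, 0]
    - [-2.41, 0.78, 0]
    - [-2.28, 1.1, 0]
    - [-2.12, 1.39, 0]
  turn: [7.68, 7.68, 7.68, 7.68, 7.68]

```text
t: 2.9
ee_pos: [0.3889, 0.4104, 0.2398]
tool_rot: [0.761, 0.648, 0.0, -0.0]
ft_force: [0.1, 0.1, -0.4]
opening: 0.0441
```

Request:
step_arm:
  hand: [0.5, 0.5, 0.5, 0.5, 0.5]
  linear:
    - [-1.91, 1.67, 0]
    - [-1.67, 1.91, 0]
    - [-1.4, 2.11, 0]
    - [-1.11, 2.28, 0]
    - [-0.79, 2.41, 0]
  turn: [7.68, 7.68, 7.68, 7.68, 7.68]

```text
t: 3.4
ee_pos: [0.4565, 0.3032, 0.2398]
tool_rot: [0.932, 0.362, 0.0, -0.0]
ft_force: [0.4, -0.3, -0.0]
opening: 0.0435
```

Request:
step_arm:
  hand: [0.5, 0.5, 0.5, 0.5, 0.5]
  linear:
    - [-0.46, 2.49, 0]
    - [-0.13, 2.53, 0]
    - [0.21, 2.53, 0]
    - [0.55, 2.48, 0]
    - [0, 0, 0]
  turn: [7.68, 7.68, 7.68, 7.68, 0]

```text
t: 3.9
ee_pos: [0.5121, 0.2142, 0.24]
tool_rot: [0.995, 0.101, 0.001, 0.001]
ft_force: [0.9, -0.9, 0.2]
opening: 0.0433
```

Run:
```python
from h import *
show()
c=robot.capture('wrist'); cv2.imwrite('pics/w1.png',c['img'][:,:,::-1])
```

```text
t 3.9 [0.5121 0.2142 0.24  ] psi -78.42 tilt 0.14 F [ 0.9 -0.9  0.2] T [-0.06  0.22  0.  ] op 0.0433 q [-0.96  0.3   0.61  1.85 -0.19  1.05 -1.64]
```

View pics/w1.png

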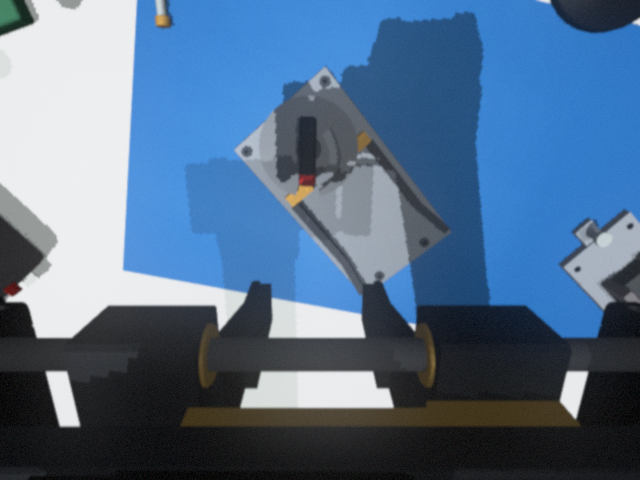

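Run:
```python
import cv2
i=cv2.imread('pics/w1.png')[60:300,220:460]
cv2.imwrite('pics/w1c.png',cv2.resize(i,(600,600),interpolation=cv2.INTER_CUBIC))
```

```text
(no output)
```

View pics/w1c.png

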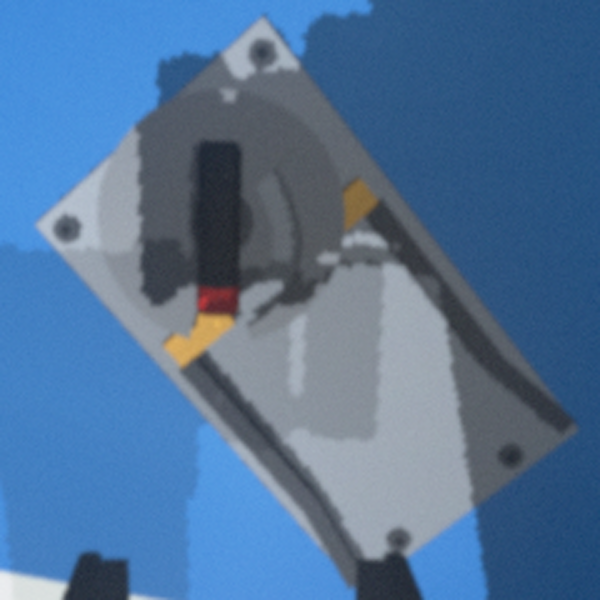

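Run:
```python
from h import *
s=robot.sense(); pose=(np.array([.5121,.2142,.24]),s['tool_rot'])
print(s['ee_pos'])
c=robot.capture('wrist')
f=lambda u,v:(220+u/2.5,60+v/2.5)
A,B,C=[onz(c,f(*p),.008,pose) for p in [(265,15),(36,224),(578,430)]]
print(np.round([A,B,C],4))
for d,n in((A-C,'AC'),(B-A,'AB')): print(n,np.linalg.norm(d),np.degrees(np.arctan2(d[1],d[0])))
ctr=(B+C)/2; d=A-C; a=np.arctan2(d[1],d[0]); b=np.arctan2(*( (B-A)[[1,0]]))-np.pi/2
w=(210*a+118*b)/328; print('ctr',ctr,'ang',np.degrees([a,b,w]))
u=np.array([np.cos(w),np.sin(w),0]);print('axis',ctr+.059*u)
print('disc center', onz(c,f(222,207),.0295,pose))
W=[onz(c,f(*p),.072,pose) for p in [(201,142),(240,142),(199,298),(239,298)]]
print(np.round(W,4)); m=(W[0]+W[1])/2;n=(W[2]+W[3])/2; d=m-n;print('bar',np.linalg.norm(d),np.degrees(np.arctan2(d[1],d[0])),(m+n)/2)
# predicted wing corners for reprojection
ax=ctr+.059*u
for th in (11.6,):
  t=np.radians(th);x=np.array([np.cos(t),np.sin(t)]);y=np.array([-x[1],x[0]])
  for z in(.072,.042):
    P=[np.r_[ax[:2]+sx*.028*x+sy*.007*y,z] for sx in(1,-1) for sy in(1,-1)]
    print(z,np.round((proj(c,P,pose)-[220,60])*2.5))
show()
```

```text
[0.51094353 0.21657415 0.23980112]
[[0.6414 0.2326 0.008 ]
 [0.5487 0.3048 0.008 ]
 [0.512  0.0683 0.008 ]]
AC 0.20908361092557537 51.76938514441691
AB 0.11752973703206225 142.06553355296344
ctr [0.53039408 0.18658256 0.008     ] ang [51.76938514 52.06553355 51.87592634]
axis [0.5668187  0.23299642 0.008     ]
disc center [0.5717407  0.23407381 0.0295    ]
[[0.5927 0.2444 0.072 ]
 [0.5953 0.2322 0.072 ]
 [0.5436 0.2354 0.072 ]
 [0.5464 0.2222 0.072 ]]
bar 0.04991561310224778 11.044742362418459 [0.5695229  0.23356043 0.072     ]
0.072 [[198. 141.]
 [242. 141.]
 [199. 315.]
 [240. 315.]]
0.042 [[202. 142.]
 [242. 142.]
 [202. 301.]
 [240. 301.]]
t 4.0 [0.5101 0.2182 0.2396] psi -77.94 tilt 0.03 F [ 0.4 -0.2  0.1] T [-0.01  0.18 -0.05] op 0.0432 q [-0.96  0.3   0.6   1.85 -0.2   1.05 -1.64]
```

Run:
```python
from h import *
show()
c=robot.capture('wrist'); i=c['img'][:,:,::-1]; cv2.imwrite('pics/w2.png',i)
cv2.imwrite('pics/w2c.png',cv2.resize(i[60:300,220:460],(600,600),interpolation=cv2.INTER_CUBIC))
show()
```

```text
t 4.0 [0.5101 0.2182 0.2396] psi -77.94 tilt 0.03 F [ 0.4 -0.2  0.1] T [-0.01  0.18 -0.05] op 0.0432 q [-0.96  0.3   0.6   1.85 -0.2   1.05 -1.64]
t 4.05 [0.5097 0.2191 0.2395] psi -77.84 tilt 0.05 F [-0.  -0.3 -0.4] T [-0.01  0.15 -0.06] op 0.0437 q [-0.96  0.3   0.6   1.85 -0.2   1.05 -1.64]
```

View pics/w2c.png

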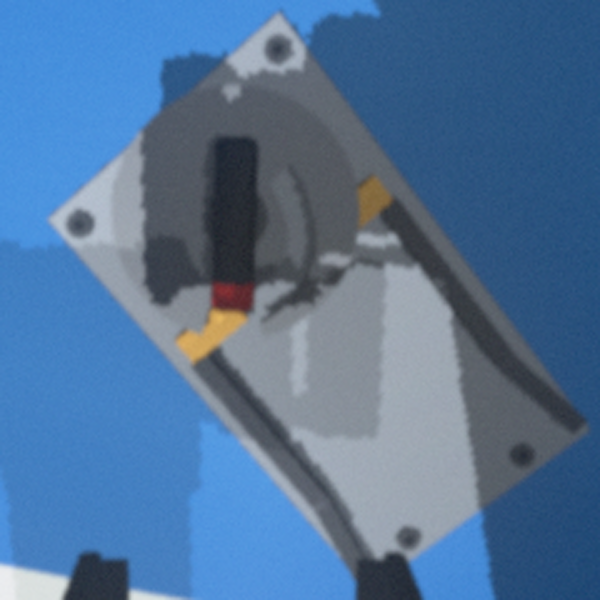

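Run:
```python
from h import *
c=robot.capture('wrist'); psi=np.radians(-77.94)
# pose at picture: psi -77.94, tilt 0
y=np.array([np.cos(psi),np.sin(psi),0]);x=np.array([-y[1],y[0],0])
q=R.from_matrix(np.c_[x,y,[0,0,-1]]).as_quat(); pose=(np.array([.5101,.2182,.2396]),q)
f=lambda u,v:(220+u/2.5,60+v/2.5)
A,B,C=[onz(c,f(*p),.008,pose) for p in [(280,11),(49,218),(590,429)]]
for d,n in((A-C,'AC'),(B-A,'AB')): print(n,np.linalg.norm(d),np.degrees(np.arctan2(d[1],d[0])))
ctr=(B+C)/2; w=np.radians(51.9); print('ctr',ctr)
u=np.array([np.cos(w),np.sin(w),0]);ax=ctr+.059*u;print('axis',ax)
for th in (11.6,):
  t=np.radians(th);x=np.array([np.cos(t),np.sin(t)]);y=np.array([-x[1],x[0]])
  for z in(.072,.042):
    P=[np.r_[ax[:2]+sx*.028*x+sy*.007*y,z] for sx in(1,-1) for sy in(1,-1)]
    print(z,np.round((proj(c,P,pose)-[220,60])*2.5))
# stop corners/ rail ends predicted
yd=np.array([-u[1],u[0],0])
for n,P in {'stopL':[.025,.05,.018],'stopL2':[.025,.022,.018],'stopR':[.025,-.05,.018],'stopR2':[.025,-.022,.018],'fourth':[-.105,.059,.008]}.items():
    print(n,np.round((proj(c,ctr*[1,1,0]+P[0]*u+P[1]*yd+[0,0,P[2]],pose)-[220,60])*2.5))
show()
plan([ax[0],ax[1],.13],-78.4)
```

```text
AC 0.20922280076914376 51.68255034924592
AB 0.11698469498086772 141.80335048410404
ctr [0.53083579 0.18597904 0.008     ]
axis [0.56724091 0.23240821 0.008     ]
0.072 [[214. 136.]
 [258. 136.]
 [214. 311.]
 [256. 311.]]
0.042 [[217. 137.]
 [257. 137.]
 [216. 297.]
 [254. 297.]]
stopL [[195. 363.]]
stopL2 [[249. 319.]]
stopR [[394. 199.]]
stopR2 [[336. 247.]]
fourth [[370. 590.]]
t 4.1 [0.5095 0.2195 0.2394] psi -77.8 tilt 0.05 F [-0.4  0.3 -0. ] T [-0.07  0.1   0.03] op 0.0436 q [-0.96  0.3   0.6   1.85 -0.2   1.05 -1.64]
t 4.1 from [0.5095 0.2195 0.2394] -77.8 q7 -1.64 n 4 turn/row 0.15
[1.48, -0.01, 2.74]
[1.48, -0.01, 2.74]
[1.48, -0.02, 2.74]
[1.48, -0.02, 2.74]
```

Request:
step_arm:
  hand: [0.5, 0.5, 0.5, 0.5, 0.5]
  linear:
    - [1.48, -0.01, 2.74]
    - [1.48, -0.01, 2.74]
    - [1.48, -0.02, 2.74]
    - [1.48, -0.02, 2.74]
    - [0, 0, 0]
  turn: [0.25, 0.25, 0.25, 0.25, 0]

```text
t: 4.6
ee_pos: [0.5663, 0.2318, 0.126]
tool_rot: [0.995, 0.098, -0.003, 0.001]
ft_force: [-0.7, -0.4, 0.3]
opening: 0.0438
```

Request:
step_arm:
  hand: [0.5, 0.5]
  linear:
    - [0, 0, 0]
    - [0, 0, 0]
  turn: [0, 0]

```text
t: 4.8
ee_pos: [0.5681, 0.2314, 0.1312]
tool_rot: [0.995, 0.097, 0.001, -0.001]
ft_force: [0.1, -0.3, -0.8]
opening: 0.0433
```

Run:
```python
from h import *
show(); plan([.5671,.2325,.061],-78.8,dmax=2)
for n in ('wrist','side'):
    c=robot.capture(n); cv2.imwrite(f'pics/{n}3.png',c['img'][:,:,::-1])
```

```text
t 4.8 [0.5681 0.2314 0.1312] psi -78.91 tilt 0.11 F [ 0.1 -0.3 -0.8] T [-0.05  0.13 -0.02] op 0.0433 q [-0.85  0.52  0.54  1.82 -0.34  0.89 -1.53]
t 4.8 from [0.5681 0.2314 0.1312] -78.9 q7 -1.53 n 4 turn/row -0.03
[-0.02, -0.03, 1.76]
[-0.02, -0.03, 1.76]
[-0.02, -0.03, 1.76]
[-0.02, -0.03, 1.76]
```

View pics/wrist3.png

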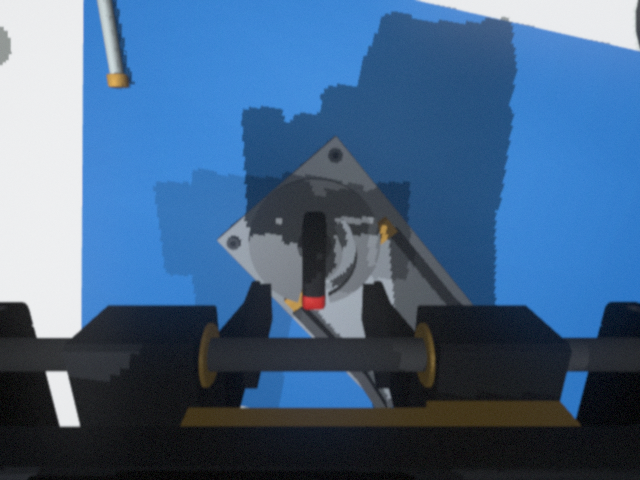

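Request:
step_arm:
  hand: [0.5, 0.5, 0.5, 0.5, 0.5]
  linear:
    - [-0.02, -0.03, 1.76]
    - [-0.02, -0.03, 1.76]
    - [-0.02, -0.03, 1.76]
    - [-0.02, -0.03, 1.76]
    - [0, 0, 0]
  turn: [0, 0, 0, 0, 0]

```text
t: 5.4
ee_pos: [0.5654, 0.2317, 0.0586]
tool_rot: [0.995, 0.096, -0.002, 0.0]
ft_force: [-0.4, -0.3, -1.2]
opening: 0.0435
```

Request:
step_arm:
  hand: [0.5, 0.0, 0.0, 0.0, 0.0]
  linear:
    - [0, 0, 0]
    - [0, 0, 0]
    - [0, 0, 0]
    - [0, 0, 0]
    - [0, 0, 0]
  turn: [0, 0, 0, 0, 0]
  squeeze: 20

```text
t: 5.9
ee_pos: [0.5672, 0.2319, 0.06]
tool_rot: [0.995, 0.096, 0.0, -0.0]
ft_force: [0.2, -0.0, -0.1]
opening: 0.0196
```

Run:
```python
from h import *
show()
```

```text
t 5.9 [0.5672 0.2319 0.06  ] psi -78.96 tilt 0.05 F [ 0.2 -0.  -0.1] T [-0.    0.14  0.05] op 0.0196 q [-0.81  0.61  0.49  1.86 -0.4   0.76 -1.48]
```

Request:
step_arm:
  hand: [0.0, 0.0, 0.0]
  linear:
    - [0, 0, 0]
    - [0, 0, 0]
    - [0, 0, 0]
  turn: [0, 0, 0]

```text
t: 6.2
ee_pos: [0.5669, 0.233, 0.0598]
tool_rot: [0.995, 0.096, 0.0, -0.001]
ft_force: [-2.8, 4.2, 3.5]
opening: 0.0142
```

Run:
```python
from h import *
show()
```

```text
t 6.2 [0.5669 0.233  0.0598] psi -78.93 tilt 0.09 F [-2.8  4.2  3.5] T [ 0.67  0.49 -0.05] op 0.0142 q [-0.81  0.61  0.49  1.86 -0.4   0.76 -1.48]
```

Request:
step_arm:
  hand: [0.0, 0.0, 0.0, 0.0, 0.0]
  linear:
    - [0, 0, 0]
    - [0, 0, 0]
    - [0, 0, 0]
    - [0, 0, 0]
    - [0, 0, 0]
  turn: [-6, -7, -7, -7, -7]

```text
t: 6.7
ee_pos: [0.5672, 0.2323, 0.0599]
tool_rot: [0.923, 0.385, 0.0, -0.0]
ft_force: [-0.8, 1.6, 2.1]
opening: 0.0136
```

Request:
step_arm:
  hand: [0.0, 0.0, 0.0, 0.0]
  linear:
    - [0, 0, 0]
    - [0, 0, 0]
    - [0, 0, 0]
    - [0, 0, 0]
  turn: [-3, -2, 0, 0]

```text
t: 7.1
ee_pos: [0.5673, 0.2322, 0.0598]
tool_rot: [0.906, 0.423, 0.0, -0.0]
ft_force: [-0.9, 3.3, 4.1]
opening: 0.0134
```

Run:
```python
from h import *
show()
```

```text
t 7.1 [0.5673 0.2322 0.0598] psi -39.98 tilt 0.06 F [-0.9  3.3  4.1] T [0.61 0.29 0.01] op 0.0134 q [-0.68  0.59  0.31  1.85 -0.25  0.74 -0.93]
```

Request:
step_arm:
  hand: [0.0, 0.0, 0.0, 0.0]
  linear:
    - [0, 0, 0]
    - [0, 0, 0]
    - [0, 0, 0]
    - [0, 0, 0]
  turn: [-1.5, -1.5, 0, 0]

```text
t: 7.5
ee_pos: [0.5673, 0.2322, 0.0598]
tool_rot: [0.895, 0.446, 0.001, -0.0]
ft_force: [-0.5, 3.3, 4.7]
opening: 0.0139
```

Run:
```python
from h import *
show()
```

```text
t 7.5 [0.5673 0.2322 0.0598] psi -37.03 tilt 0.07 F [-0.5  3.3  4.7] T [ 0.86  0.29 -0.46] op 0.0139 q [-0.67  0.58  0.29  1.85 -0.24  0.74 -0.89]
```

Request:
step_arm:
  hand: [0.6, 0.6, 0.6, 0.6, 0.6]
  linear:
    - [0, 0, 0]
    - [0, 0, 0]
    - [0, 0, 0]
    - [0, 0, -1]
    - [0, 0, -4]
  turn: [0, 0, 0, 0, 0]

```text
t: 8.0
ee_pos: [0.564, 0.2302, 0.1064]
tool_rot: [0.895, 0.446, -0.005, 0.0]
ft_force: [0.1, 0.6, 0.1]
opening: 0.046
```

Request:
step_arm:
  hand: [0.6, 0.6, 0.6, 0.6, 0.6]
  linear:
    - [0, 0, -4]
    - [0, 0, -4]
    - [-3, 0, -4]
    - [-3, 0, 0]
    - [0, 0, 0]
  turn: [0, 0, 0, 0, 0]

```text
t: 8.5
ee_pos: [0.5299, 0.1796, 0.2316]
tool_rot: [0.896, 0.444, 0.0, 0.0]
ft_force: [0.4, 0.4, -0.5]
opening: 0.0529
```

Run:
```python
from h import *
show()
c=robot.capture('wrist'); i=c['img'][:,:,::-1]; cv2.imwrite('pics/w4.png',i)
plan([.493,-.393,.20],-39.2,dmax=4.7)
```

```text
t 8.5 [0.5299 0.1796 0.2316] psi -37.23 tilt 0.06 F [ 0.4  0.4 -0.5] T [-0.14  0.07  0.03] op 0.0529 q [-0.71  0.29  0.38  1.84 -0.12  1.03 -0.93]
t 8.55 from [0.5305 0.1818 0.2309] -37.1 q7 -0.93 n 13 turn/row 0.16
[-3.7, 2.44, 0.24]
[-3.69, 2.45, 0.24]
[-3.69, 2.46, 0.24]
[-3.68, 2.47, 0.24]
[-3.67, 2.48, 0.24]
[-3.66, 2.49, 0.24]
[-3.66, 2.5, 0.24]
[-3.65, 2.51, 0.24]
[-3.64, 2.52, 0.24]
[-3.64, 2.53, 0.24]
[-3.63, 2.54, 0.24]
[-3.62, 2.55, 0.24]
[-3.62, 2.56, 0.24]
```

View pics/w4.png

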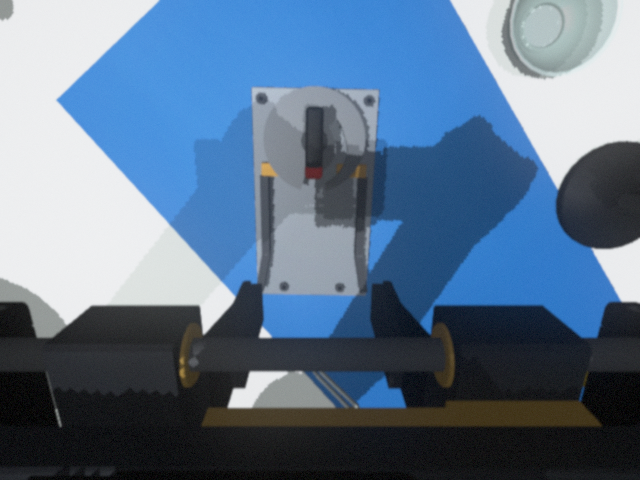

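Request:
step_arm:
  hand: [1.0, 1.0, 1.0, 1.0, 1.0]
  linear:
    - [-3.7, 2.44, 0.24]
    - [-3.69, 2.45, 0.24]
    - [-3.69, 2.46, 0.24]
    - [-3.68, 2.47, 0.24]
    - [-3.67, 2.48, 0.24]
  turn: [0.16, 0.16, 0.16, 0.16, 0.16]

```text
t: 9.05
ee_pos: [0.5173, -0.0384, 0.2172]
tool_rot: [0.898, 0.441, -0.0, 0.0]
ft_force: [0.1, -0.2, 0.6]
opening: 0.0828
```

Request:
step_arm:
  hand: [1.0, 1.0, 1.0, 1.0, 1.0]
  linear:
    - [-3.66, 2.49, 0.24]
    - [-3.66, 2.5, 0.24]
    - [-3.65, 2.51, 0.24]
    - [-3.64, 2.52, 0.24]
    - [-3.64, 2.53, 0.24]
  turn: [0.16, 0.16, 0.16, 0.16, 0.16]

```text
t: 9.55
ee_pos: [0.5038, -0.2596, 0.205]
tool_rot: [0.901, 0.435, -0.0, -0.0]
ft_force: [1.1, 0.7, -0.7]
opening: 0.087
```

Request:
step_arm:
  hand: [1.0, 1.0, 1.0, 1.0, 1.0]
  linear:
    - [-3.63, 2.54, 0.24]
    - [-3.62, 2.55, 0.24]
    - [-3.62, 2.56, 0.24]
    - [0, 0, 0]
    - [0, 0, 0]
  turn: [0.16, 0.16, 0.16, 0, 0]

```text
t: 10.05
ee_pos: [0.4949, -0.3917, 0.1973]
tool_rot: [0.903, 0.429, -0.001, -0.001]
ft_force: [0.8, 0.8, -1.0]
opening: 0.0869
```

Run:
```python
from h import *
show()
c=robot.capture('wrist'); i=c['img'][:,:,::-1]; cv2.imwrite('pics/w5.png',i)
show()
j=cv2.imread('pics/w4.png')
cv2.imwrite('pics/w4c.png',cv2.resize(j[70:310,200:440],(600,600),interpolation=cv2.INTER_CUBIC))
```

```text
t 10.05 [ 0.4949 -0.3917  0.1973] psi -39.14 tilt 0.1 F [ 0.8  0.8 -1. ] T [-0.03  0.09  0.03] op 0.0869 q [ 0.2   0.48  0.57  1.72 -0.29  1.04  0.18]
t 10.1 [ 0.4956 -0.3901  0.1974] psi -38.99 tilt 0.1 F [ 0.3  1.7 -0.1] T [-0.07  0.09  0.01] op 0.087 q [ 0.19  0.48  0.57  1.72 -0.29  1.04  0.18]
```

View pics/w5.png

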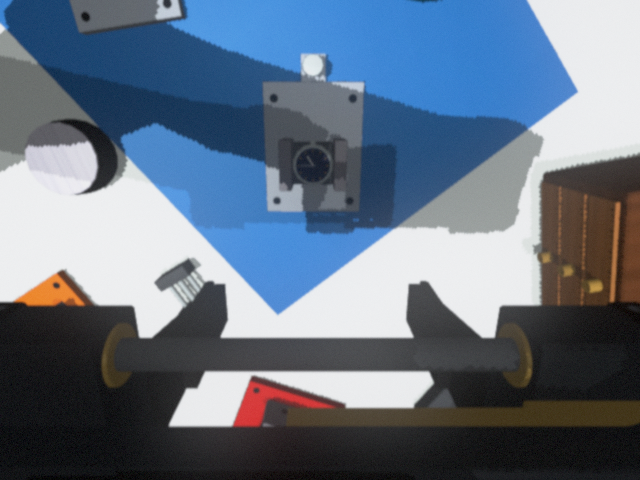

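View pics/w4c.png

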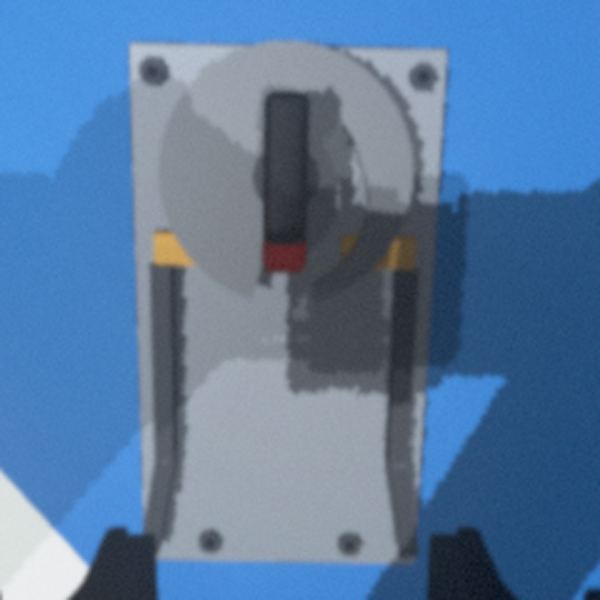

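Run:
```python
import cv2
i=cv2.imread('pics/w5.png')[40:220,225:405]
cv2.imwrite('pics/w5c.png',cv2.resize(i,(600,600),interpolation=cv2.INTER_CUBIC))
```

```text
(no output)
```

View pics/w5c.png

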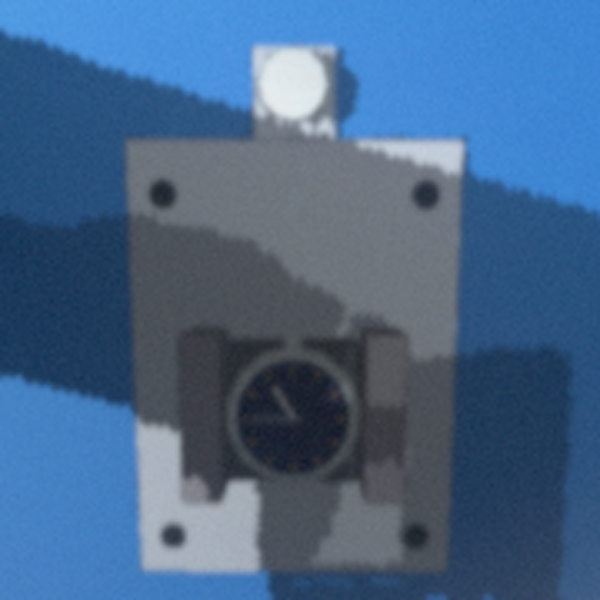

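```bash
cat >> h.py <<'E'
from scipy.optimize import least_squares
def mkpose(p,psid):
    psi=np.radians(psid); y=np.array([np.cos(psi),np.sin(psi),0]);x=np.array([-y[1],y[0],0])
    return (np.array(p),R.from_matrix(np.c_[x,y,[0,0,-1]]).as_quat())
def fit(cam,pose,model,pix,guess):
    model=np.array(model,float);pix=np.array(pix,float)
    def W(v):
        c,s=np.cos(v[2]),np.sin(v[2]); return np.c_[model[:,0]*c-model[:,1]*s+v[0],model[:,0]*s+model[:,1]*c+v[1],model[:,2]]
    r=least_squares(lambda v:(proj(cam,W(v),pose)-pix).ravel(),guess,x_scale=[.01,.01,.05])
    return r.x,np.round(r.fun.reshape(-1,2),1)
E
python3 - <<'E'
from h import *
c=robot.capture('wrist')
f=lambda u,v:(200+u/2.5,70+v/2.5)
P=mkpose([.5299,.1796,.2316],-37.23)
x,r=fit(c,P,[[.105,.059,.008],[.105,-.059,.008],[-.105,-.059,.008],[.059+.028,0.007,.072],[.059+.028,-.007,.072],[.059-.028,.007,.072],[.059-.028,-.007,.072]],[f(130,44),f(447,50),f(414,563),f(265,92),f(309,94),f(263,271),f(305,271)],[.531,.186,.9])
print('dock',x[:2],np.degrees(x[2]),r.tolist())
x,r=fit(c,P,[[.105,.059,.008],[.105,-.059,.008],[-.105,-.059,.008]],[f(130,44),f(447,50),f(414,563)],[.531,.186,.9])
print('dock',x[:2],np.degrees(x[2]),r.tolist())
g=lambda u,v:(225+u*.3,40+v*.3)
P=mkpose([.4949,-.3917,.1973],-39.14)
m=[[.055,.042,.01],[.055,-.042,.01],[-.055,-.042,.01],[-.055,.042,.01],[.065,0,.030]]
x,r=fit(c,P,m,[g(126,140),g(465,138),g(447,571),g(142,571),g(295,83)],[.531,-.346,.9])
print('pal',x[:2],np.degrees(x[2]),r.tolist())
j=[[.01,.027,.044],[.01,-.027,.044],[-.03,-.027,.044],[-.03,.027,.044]]
x2,r2=fit(c,P,j,[g(181,329),g(406,332),g(402,502),g(181,502)],x); print('jaws',x2[:2],np.degrees(x2[2]),r2.tolist())
a=x[2];t=[x[0]-.01*np.cos(a),x[1]-.01*np.sin(a),.10]
print(t);show()
plan(t,np.degrees(a)-90,dmax=3)
E
```

```text
dock [0.53061269 0.18613023] 51.79092302938005 [[-0.6, -0.7], [0.6, -0.4], [0.2, 0.5], [-0.3, -0.2], [0.2, -0.6], [-0.2, 0.7], [0.1, 1.0]]
dock [0.53041586 0.18592011] 51.81511772895372 [[-0.7, -0.3], [0.5, -0.1], [0.2, 0.7]]
pal [ 0.52917206 -0.34474385] 50.865904511971316 [[-0.1, -0.5], [-0.2, 0.4], [0.3, 0.1], [0.1, -0.1], [-0.2, 0.2]]
jaws [ 0.52926482 -0.34415134] 50.43636350183182 [[-1.2, 0.3], [0.9, 0.1], [0.4, 0.1], [-0.1, -0.5]]
[np.float64(0.5228606859051326), np.float64(-0.35250056272450947), 0.1]
t 10.15 [ 0.496  -0.3893  0.1976] psi -38.91 tilt 0.1 F [0.1 0.3 0.9] T [-0.11  0.08 -0.  ] op 0.0868 q [ 0.19  0.48  0.57  1.72 -0.29  1.04  0.18]
t 10.15 from [ 0.496  -0.3893  0.1976] -38.9 q7 0.18 n 4 turn/row 0.06
[1.14, -0.06, 2.44]
[1.14, -0.06, 2.44]
[1.14, -0.06, 2.44]
[1.14, -0.06, 2.44]
```

Request:
step_arm:
  hand: [1.0, 1.0, 1.0, 1.0, 1.0]
  linear:
    - [1.14, -0.06, 2.44]
    - [1.14, -0.06, 2.44]
    - [1.14, -0.06, 2.44]
    - [1.14, -0.06, 2.44]
    - [0, 0, 0]
  turn: [0.06, 0.06, 0.06, 0.06, 0]

```text
t: 10.65
ee_pos: [0.5225, -0.3483, 0.0973]
tool_rot: [0.902, 0.431, -0.001, -0.004]
ft_force: [-0.2, 0.3, -0.8]
opening: 0.0871
```

Request:
step_arm:
  hand: [1.0, 1.0]
  linear:
    - [0, 0, 0]
    - [0, 0, 0]
  turn: [0, 0]

```text
t: 10.85
ee_pos: [0.5225, -0.3549, 0.1024]
tool_rot: [0.904, 0.428, 0.001, 0.001]
ft_force: [-0.2, -0.2, -0.5]
opening: 0.0871
```

Run:
```python
from h import *
show(); plan([.5229,-.3525,.034],-39.2,dmax=1.8)
c=robot.capture('wrist'); i=c['img'][:,:,::-1]; cv2.imwrite('pics/w6.png',i)
```

```text
t 10.85 [ 0.5225 -0.3549  0.1024] psi -39.28 tilt 0.15 F [-0.2 -0.2 -0.5] T [-0.1   0.12  0.03] op 0.0871 q [ 0.17  0.58  0.51  1.79 -0.36  0.86  0.16]
t 10.85 from [ 0.5225 -0.3549  0.1024] -39.3 q7 0.16 n 4 turn/row -0.02
[0.05, -0.03, 1.71]
[0.05, -0.03, 1.71]
[0.05, -0.03, 1.71]
[0.05, -0.03, 1.71]
```

View pics/w6.png

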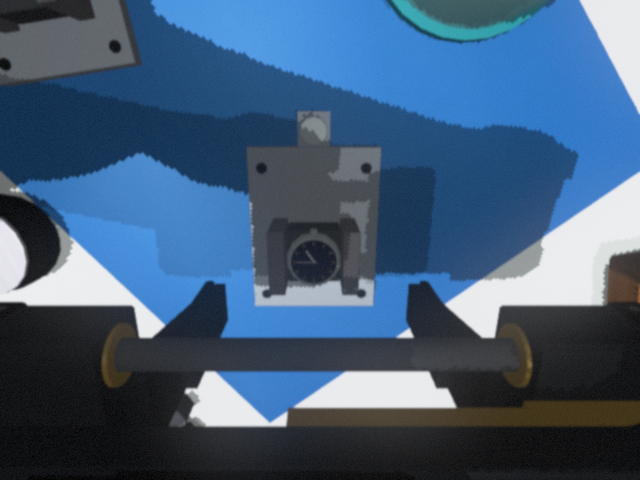

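Request:
step_arm:
  hand: [1.0, 1.0, 1.0, 1.0, 1.0]
  linear:
    - [0.05, -0.03, 1.71]
    - [0.05, -0.03, 1.71]
    - [0.05, -0.03, 1.71]
    - [0.05, -0.03, 1.6]
    - [0, 0, 0.1]
  turn: [0, 0, 0, 0, 0]

```text
t: 11.4
ee_pos: [0.5211, -0.3511, 0.0304]
tool_rot: [0.904, 0.428, -0.001, -0.002]
ft_force: [0.3, 0.3, 0.6]
opening: 0.0869
```

Request:
step_arm:
  hand: [1.0, 1.0]
  linear:
    - [0, 0, 0]
    - [0, 0, 0]
  turn: [0, 0]

```text
t: 11.6
ee_pos: [0.5227, -0.3525, 0.0331]
tool_rot: [0.904, 0.428, 0.0, 0.001]
ft_force: [-0.7, -0.6, 0.6]
opening: 0.0872
```

Run:
```python
from h import *
show(); plan([.5229,-.3525,.033],-39.2)
```

```text
t 11.6 [ 0.5227 -0.3525  0.0331] psi -39.3 tilt 0.08 F [-0.7 -0.6  0.6] T [-0.07  0.1   0.03] op 0.0872 q [ 0.2   0.67  0.46  1.83 -0.42  0.74  0.2 ]
t 11.6 from [ 0.5227 -0.3525  0.0331] -39.3 q7 0.2 n 1 turn/row -0.1
[0.01, 0.02, 0.01]
```

Request:
step_arm:
  hand: [0.4, 0.4, 0.4, 0.4, 0.4]
  linear:
    - [0, 0, 0]
    - [0, 0, 0]
    - [0, 0, 0]
    - [0, 0, 0]
    - [0, 0, 0]
  turn: [0, 0, 0, 0, 0]
  squeeze: 45

```text
t: 12.1
ee_pos: [0.5223, -0.3519, 0.0325]
tool_rot: [0.904, 0.428, 0.0, 0.0]
ft_force: [-0.4, 0.1, 0.3]
opening: 0.0548
```

Request:
step_arm:
  hand: [0.4, 0.4, 0.4]
  linear:
    - [0, 0, 0]
    - [0, 0, 0]
    - [0, 0, 0]
  turn: [0, 0, 0]

```text
t: 12.4
ee_pos: [0.5224, -0.3519, 0.0325]
tool_rot: [0.904, 0.428, 0.0, 0.0]
ft_force: [-0.2, -0.1, 1.2]
opening: 0.0541
```

Run:
```python
from h import *
show()
```

```text
t 12.4 [ 0.5224 -0.3519  0.0325] psi -39.28 tilt 0.02 F [-0.2 -0.1  1.2] T [-0.09  0.07  0.03] op 0.0541 q [ 0.2   0.67  0.46  1.83 -0.42  0.74  0.2 ]
```

Request:
step_arm:
  hand: [0.4, 0.4, 0.4, 0.4, 0.4]
  linear:
    - [0, 0, -0.5]
    - [0, 0, -1]
    - [0, 0, -2]
    - [0, 0, -3]
    - [0, 0, -3]
  turn: [0, 0, 0, 0, 0]

```text
t: 12.9
ee_pos: [0.5213, -0.3512, 0.1277]
tool_rot: [0.904, 0.428, -0.001, -0.001]
ft_force: [0.0, -0.9, -6.2]
opening: 0.0538
```

Request:
step_arm:
  hand: [0.4, 0.4, 0.4]
  linear:
    - [0, 0, -2]
    - [0, 0, -0.5]
    - [0, 0, 0]
  turn: [0, 0, 0]

```text
t: 13.2
ee_pos: [0.5221, -0.3516, 0.1527]
tool_rot: [0.904, 0.428, 0.0, 0.0]
ft_force: [-0.6, -0.8, -6.7]
opening: 0.0534
```

Run:
```python
from h import *
show(); plan([.4471,.0799,.15],-38.2,dmax=3.6)
c=robot.capture('wrist'); cv2.imwrite('pics/w7.png',c['img'][:,:,::-1])
```

```text
t 13.2 [ 0.5221 -0.3516  0.1527] psi -39.28 tilt 0.03 F [-0.6 -0.8 -6.7] T [-0.16  0.13  0.  ] op 0.0534 q [ 0.14  0.52  0.54  1.76 -0.32  0.95  0.13]
t 13.2 from [ 0.5221 -0.3516  0.1527] -39.3 q7 0.13 n 13 turn/row -0.08
[2.2, -2.55, 0.02]
[2.21, -2.55, 0.02]
[2.21, -2.54, 0.02]
[2.22, -2.54, 0.02]
[2.22, -2.54, 0.02]
[2.22, -2.53, 0.02]
[2.23, -2.53, 0.02]
[2.23, -2.53, 0.02]
[2.23, -2.52, 0.02]
[2.24, -2.52, 0.02]
[2.24, -2.52, 0.02]
[2.24, -2.51, 0.02]
[2.25, -2.51, 0.02]
```

View pics/w7.png

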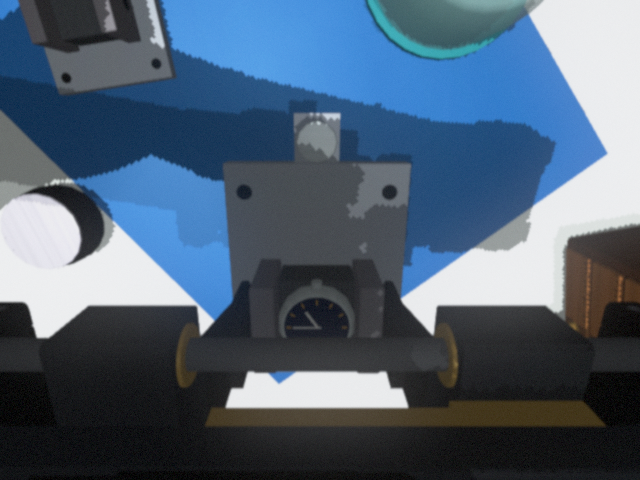

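Run:
```python
from h import *
c=robot.capture('wrist')
P=mkpose([.5221,-.3516,.1527],-39.28)
a=np.radians(50.72);u=np.array([np.cos(a),np.sin(a),0]);v=np.array([-u[1],u[0],0])
o=P[0]+.010*u-[0,0,.0325]
print(proj(c,[o+.055*u+.042*v+[0,0,.01],o+.055*u-.042*v+[0,0,.01],o+.065*u+[0,0,.03]],P))
```

```text
[[223.24723417 162.72545226]
 [411.92960255 163.16272981]
 [317.82596721 142.49914798]]
```

Request:
step_arm:
  hand: [0.4, 0.4, 0.4, 0.4, 0.4]
  linear:
    - [1.2, -1.4, 0.02]
    - [2.2, -2.55, 0.02]
    - [2.21, -2.54, 0.02]
    - [2.22, -2.54, 0.02]
    - [2.22, -2.54, 0.02]
  turn: [-0.08, -0.08, -0.08, -0.08, -0.08]

```text
t: 13.8
ee_pos: [0.4945, -0.1992, 0.1498]
tool_rot: [0.902, 0.431, -0.001, -0.001]
ft_force: [0.7, 0.3, -4.9]
opening: 0.0535
```

Request:
step_arm:
  hand: [0.4, 0.4, 0.4, 0.4, 0.4]
  linear:
    - [2.22, -2.53, 0.02]
    - [2.23, -2.53, 0.02]
    - [2.23, -2.53, 0.02]
    - [2.23, -2.52, 0.02]
    - [2.24, -2.52, 0.02]
  turn: [-0.08, -0.08, -0.08, -0.08, -0.08]

```text
t: 14.3
ee_pos: [0.4657, -0.0337, 0.1493]
tool_rot: [0.901, 0.434, -0.001, -0.0]
ft_force: [-0.2, 0.7, -6.5]
opening: 0.0535
```

Request:
step_arm:
  hand: [0.4, 0.4, 0.4, 0.4, 0.4]
  linear:
    - [2.24, -2.52, 0.02]
    - [2.24, -2.51, 0.02]
    - [2.25, -2.51, 0.02]
    - [1.0, -1.15, 0]
    - [0, 0, 0]
  turn: [-0.08, -0.08, -0.08, 0, 0]

```text
t: 14.8
ee_pos: [0.4455, 0.0823, 0.1487]
tool_rot: [0.899, 0.439, -0.001, -0.001]
ft_force: [0.6, -0.3, -6.8]
opening: 0.0538
```

Request:
step_arm:
  hand: [0.4, 0.4, 0.4]
  linear:
    - [0, 0, 0]
    - [0, 0, 0]
    - [0, 0, 0]
  turn: [0, 0, 0]

```text
t: 15.1
ee_pos: [0.447, 0.0784, 0.1496]
tool_rot: [0.9, 0.435, -0.0, 0.0]
ft_force: [0.8, -0.4, -5.9]
opening: 0.0535
```

Run:
```python
from h import *
show(); plan([.4471,.0799,.07],-38.2,dmax=2.5)
c=robot.capture('wrist'); cv2.imwrite('pics/w8.png',c['img'][:,:,::-1])
```

```text
t 15.1 [0.447  0.0784 0.1496] psi -38.38 tilt 0.03 F [ 0.8 -0.4 -5.9] T [-0.15  0.15 -0.05] op 0.0535 q [-0.68  0.23  0.48  2.16 -0.15  0.78 -0.77]
t 15.1 from [0.447  0.0784 0.1496] -38.4 q7 -0.77 n 4 turn/row -0.04
[0.03, -0.02, 1.99]
[0.03, -0.02, 1.99]
[0.03, -0.02, 1.99]
[0.03, -0.02, 1.99]
```

View pics/w8.png

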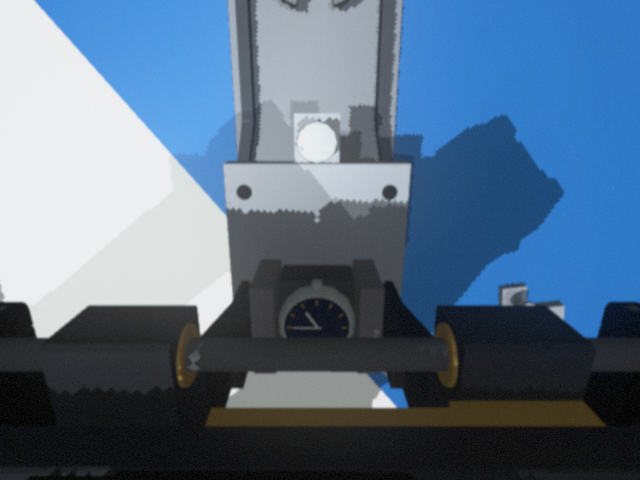

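Request:
step_arm:
  hand: [0.4, 0.4, 0.4, 0.4, 0.4]
  linear:
    - [0.03, -0.02, 1.99]
    - [0.03, -0.02, 1.99]
    - [0.03, -0.02, 1.99]
    - [0.03, -0.02, 1.99]
    - [0, 0, 0]
  turn: [-0.04, -0.04, -0.04, -0.04, 0]

```text
t: 15.65
ee_pos: [0.4454, 0.0802, 0.0684]
tool_rot: [0.899, 0.437, -0.003, -0.0]
ft_force: [-1.7, -0.2, -7.1]
opening: 0.0537
```

Request:
step_arm:
  hand: [0.4, 0.4, 0.4]
  linear:
    - [0, 0, 0]
    - [0, 0, 0]
    - [0, 0, 0]
  turn: [0, 0, 0]

```text
t: 15.95
ee_pos: [0.448, 0.0812, 0.0712]
tool_rot: [0.899, 0.438, 0.001, 0.0]
ft_force: [0.4, 0.7, -5.5]
opening: 0.0534
```

Run:
```python
from h import *
show(); plan([.4471,.0799,.0425],-38.2,dmax=1)
c=robot.capture('wrist'); cv2.imwrite('pics/w9.png',c['img'][:,:,::-1])
```

```text
t 15.95 [0.448  0.0812 0.0712] psi -38.1 tilt 0.14 F [ 0.4  0.7 -5.5] T [-0.13  0.16  0.01] op 0.0534 q [-0.61  0.38  0.41  2.21 -0.27  0.59 -0.67]
t 15.95 from [0.448  0.0812 0.0712] -38.1 q7 -0.67 n 3 turn/row 0.03
[-0.05, 0.0, 0.96]
[-0.05, 0.0, 0.96]
[-0.05, 0.0, 0.96]
```

View pics/w9.png

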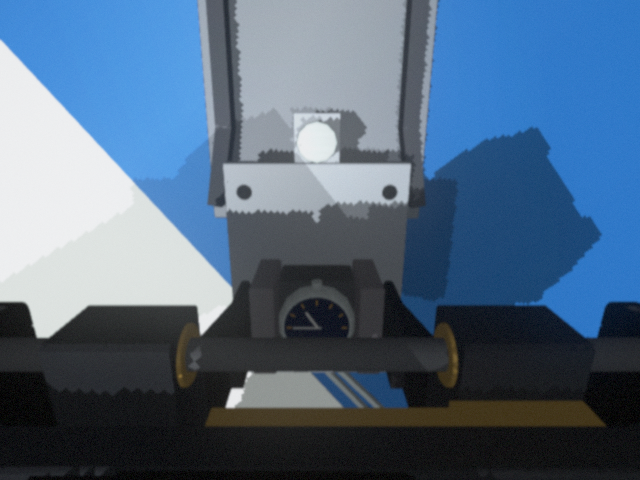

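Request:
step_arm:
  hand: [0.4, 0.4, 0.4, 0.4, 0.4]
  linear:
    - [-0.05, 0, 0.96]
    - [-0.05, 0, 0.96]
    - [-0.05, 0, 0.96]
    - [0, 0, 0]
    - [0, 0, 0]
  turn: [0, 0, 0, 0, 0]

```text
t: 16.5
ee_pos: [0.4459, 0.0797, 0.0409]
tool_rot: [0.899, 0.438, -0.001, -0.0]
ft_force: [0.2, -0.3, -6.4]
opening: 0.0535
```

Run:
```python
from h import *
show(); plan([.4471,.0799,.041],-38.2,dmax=1)
```

```text
t 16.5 [0.4459 0.0797 0.0409] psi -38.1 tilt 0.08 F [ 0.2 -0.3 -6.4] T [-0.14  0.09 -0.01] op 0.0535 q [-0.58  0.43  0.37  2.23 -0.31  0.52 -0.63]
t 16.5 from [0.4459 0.0797 0.0409] -38.1 q7 -0.63 n 1 turn/row 0.1
[0.09, 0.09, -0.01]
```

Request:
step_arm:
  hand: [0.4, 0.4]
  linear:
    - [0, 0, 0.05]
    - [0, 0, 0]
  turn: [0.1, 0]

```text
t: 16.7
ee_pos: [0.4462, 0.0799, 0.041]
tool_rot: [0.9, 0.437, 0.0, -0.0]
ft_force: [-0.0, 0.0, -6.0]
opening: 0.0542
```

```bash
cat >> h.py <<'E'
def dk(p):
    a=np.radians(51.8); d=np.array(p[:2])-[.5306,.1860]; return np.round([d[0]*np.cos(a)+d[1]*np.sin(a),-d[0]*np.sin(a)+d[1]*np.cos(a)],4)
E
python3 - <<'E'
from h import *
show(); print(dk(robot.sense()['ee_pos']))
E
```

```text
t 16.7 [0.4462 0.0799 0.041 ] psi -38.19 tilt 0.0 F [-0.  0. -6.] T [-0.06  0.11 -0.02] op 0.0542 q [-0.58  0.43  0.37  2.23 -0.31  0.52 -0.63]
[-0.1356  0.0007]
```

Request:
step_arm:
  hand: [0.4, 0.4, 0.4, 0.4, 0.4]
  linear:
    - [0.5, 0.05, 0]
    - [1, 0, 0]
    - [1, 0, 0]
    - [1, 0, 0]
    - [0.5, 0, 0]
  turn: [0, 0, 0, 0, 0]

```text
t: 17.2
ee_pos: [0.4726, 0.1128, 0.041]
tool_rot: [0.899, 0.438, 0.001, -0.0]
ft_force: [-0.4, -0.1, -5.5]
opening: 0.0536
```

Run:
```python
from h import *
show(); print(dk(robot.sense()['ee_pos']))
c=robot.capture('wrist'); cv2.imwrite('pics/w10.png',c['img'][:,:,::-1])
```

```text
t 17.2 [0.4726 0.1128 0.041 ] psi -38.09 tilt 0.08 F [-0.4 -0.1 -5.5] T [-0.15  0.12  0.01] op 0.0536 q [-0.62  0.47  0.37  2.16 -0.32  0.56 -0.68]
[-0.0934  0.0003]
```

View pics/w10.png

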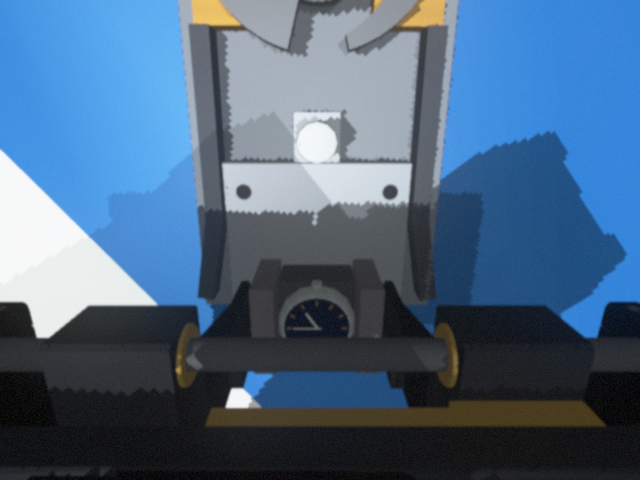

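Request:
step_arm:
  hand: [0.4, 0.4, 0.4, 0.4, 0.4]
  linear:
    - [0.8, 0, 0]
    - [0.9, 0, 0]
    - [0.8, 0, 0]
    - [0.5, 0, 0]
    - [0, 0, 0]
  turn: [0.05, 0, 0, 0, 0]

```text
t: 17.75
ee_pos: [0.4908, 0.1356, 0.0411]
tool_rot: [0.899, 0.437, 0.001, -0.0]
ft_force: [0.7, 1.3, -4.1]
opening: 0.0537
```

Request:
step_arm:
  hand: [0.4, 0.4]
  linear:
    - [0, 0, 0]
    - [0, 0, 0]
  turn: [0, 0]

```text
t: 17.95
ee_pos: [0.4899, 0.1344, 0.041]
tool_rot: [0.9, 0.436, 0.0, -0.0]
ft_force: [0.2, 0.3, -4.6]
opening: 0.0535
```

Run:
```python
from h import *
show(); print(dk(robot.sense()['ee_pos']))
c=robot.capture('wrist'); cv2.imwrite('pics/w11.png',c['img'][:,:,::-1])
show()
```

```text
t 17.95 [0.4899 0.1344 0.041 ] psi -38.26 tilt 0.01 F [ 0.2  0.3 -4.6] T [-0.06  0.16  0.01] op 0.0535 q [-0.65  0.5   0.37  2.11 -0.32  0.59 -0.71]
[-0.0657  0.0001]
t 18.0 [0.4899 0.1344 0.041 ] psi -38.26 tilt 0.01 F [-0.2  0.2 -4. ] T [-0.07  0.14 -0.04] op 0.0539 q [-0.65  0.5   0.37  2.11 -0.32  0.59 -0.71]
```

View pics/w11.png

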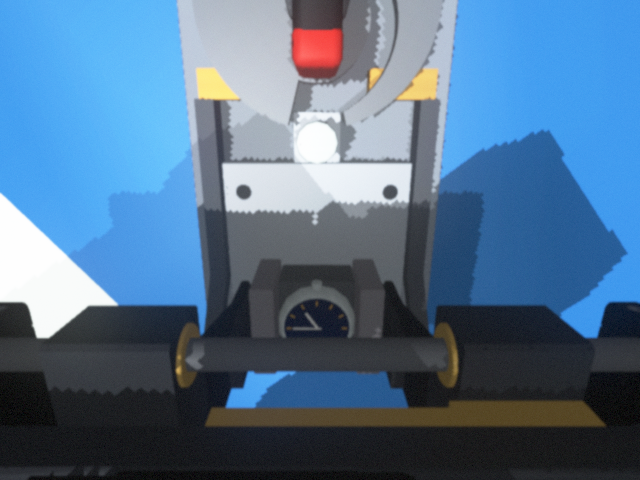

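Request:
step_arm:
  hand: [0.4, 0.4, 0.4, 0.4, 0.4]
  linear:
    - [0.5, 0, 0]
    - [0.5, 0, 0]
    - [0.3, 0, 0]
    - [0, 0, 0]
    - [0, 0, 0]
  turn: [0, 0, 0, 0, 0]

```text
t: 18.5
ee_pos: [0.4985, 0.1455, 0.0411]
tool_rot: [0.9, 0.437, 0.001, -0.0]
ft_force: [0.4, 0.1, -2.9]
opening: 0.0537
```

Request:
step_arm:
  hand: [0.4, 0.4, 0.4, 0.4]
  linear:
    - [0.2, 0, 0]
    - [0, 0, 0]
    - [0.1, 0, 0]
    - [0, 0, 0]
  turn: [0, 0, 0, 0]

```text
t: 18.9
ee_pos: [0.4996, 0.1469, 0.0409]
tool_rot: [0.9, 0.436, -0.0, -0.0]
ft_force: [-1.3, -1.4, -0.9]
opening: 0.0537
```

Run:
```python
from h import *
show(); print(dk(robot.sense()['ee_pos']))
c=robot.capture('wrist'); cv2.imwrite('pics/w12.png',c['img'][:,:,::-1])
show()
```

```text
t 18.9 [0.4996 0.1469 0.0409] psi -38.24 tilt 0.03 F [-1.3 -1.4 -0.9] T [-0.53  0.57  0.04] op 0.0537 q [-0.66  0.51  0.38  2.08 -0.32  0.6  -0.73]
[-0.0499  0.0002]
t 18.95 [0.4996 0.1469 0.0409] psi -38.25 tilt 0.03 F [-1.3 -1.3 -0.6] T [-0.63  0.53 -0.02] op 0.0534 q [-0.66  0.51  0.38  2.08 -0.32  0.6  -0.73]
```

View pics/w12.png

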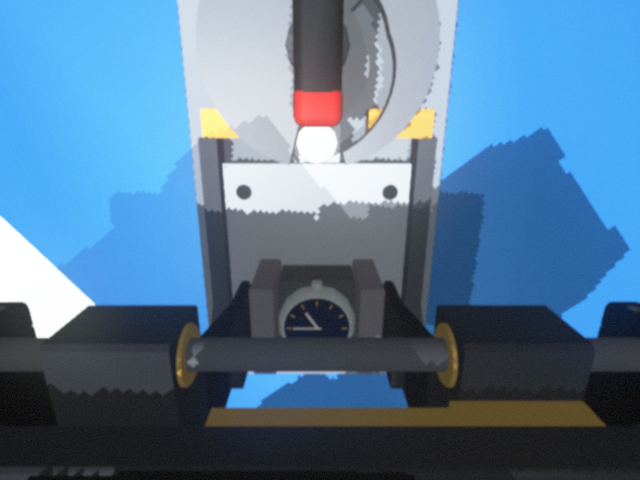

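Request:
step_arm:
  hand: [0.4, 0.4, 0.4, 0.4]
  linear:
    - [0.1, 0, 0]
    - [0, 0, 0]
    - [0.1, 0, 0]
    - [0, 0, 0]
  turn: [0, 0, 0, 0]

```text
t: 19.35
ee_pos: [0.501, 0.1487, 0.0409]
tool_rot: [0.9, 0.436, -0.0, -0.0]
ft_force: [-1.0, -1.4, 0.5]
opening: 0.0537
```

Run:
```python
from h import *
show(); print(dk(robot.sense()['ee_pos']))
```

```text
t 19.35 [0.501  0.1487 0.0409] psi -38.24 tilt 0.01 F [-1.  -1.4  0.5] T [-0.71  0.6  -0.  ] op 0.0537 q [-0.66  0.51  0.37  2.08 -0.32  0.6  -0.73]
[-0.0476  0.0002]
```

Request:
step_arm:
  hand: [0.4, 0.4, 0.4, 0.4]
  linear:
    - [0.1, 0, 0]
    - [0, 0, 0]
    - [0.1, 0, 0]
    - [0, 0, 0]
  turn: [0, 0, 0, 0]

```text
t: 19.75
ee_pos: [0.5011, 0.1489, 0.0407]
tool_rot: [0.9, 0.436, -0.002, 0.0]
ft_force: [-4.1, -5.4, 3.1]
opening: 0.0534
```

Run:
```python
from h import *
show(); print(dk(robot.sense()['ee_pos']))
```

```text
t 19.75 [0.5011 0.1489 0.0407] psi -38.26 tilt 0.18 F [-4.1 -5.4  3.1] T [-1.54  1.11  0.07] op 0.0534 q [-0.66  0.52  0.38  2.08 -0.32  0.61 -0.73]
[-0.0473  0.0002]
```

Request:
step_arm:
  hand: [0.4, 0.8, 0.8, 0.8, 0.8]
  linear:
    - [-0.1, 0, 0]
    - [0, 0, 0]
    - [0, 0, 0]
    - [0, 0, 0]
    - [0, 0, 0]
  turn: [0, 0, 0, 0, 0]

```text
t: 20.25
ee_pos: [0.5023, 0.1503, 0.0412]
tool_rot: [0.9, 0.437, 0.001, -0.0]
ft_force: [-0.2, -0.3, -0.2]
opening: 0.0685
```

Request:
step_arm:
  hand: [0.8, 0.8, 0.8, 0.8, 0.8]
  linear:
    - [0, 0, -0.5]
    - [0, 0, -2]
    - [0, 0, -4]
    - [0, 0, -4.5]
    - [0, 0, -4.5]
  turn: [0, 0, 0, 0, 0]

```text
t: 20.75
ee_pos: [0.5014, 0.1494, 0.1978]
tool_rot: [0.9, 0.436, 0.0, 0.0]
ft_force: [0.9, 0.0, -0.9]
opening: 0.0696
```

Run:
```python
from h import *
show()
c=robot.capture('wrist'); cv2.imwrite('pics/w13.png',c['img'][:,:,::-1])
show()
```

```text
t 20.75 [0.5014 0.1494 0.1978] psi -38.26 tilt 0.0 F [ 0.9  0.  -0.9] T [-0.06  0.05 -0.01] op 0.0696 q [-0.78  0.28  0.49  1.96 -0.16  0.94 -0.87]
t 20.8 [0.506  0.1504 0.2051] psi -38.3 tilt 0.79 F [1.3 0.6 4.2] T [-0.02 -0.11 -0.01] op 0.0697 q [-0.78  0.27  0.5   1.95 -0.16  0.94 -0.87]
```

View pics/w13.png

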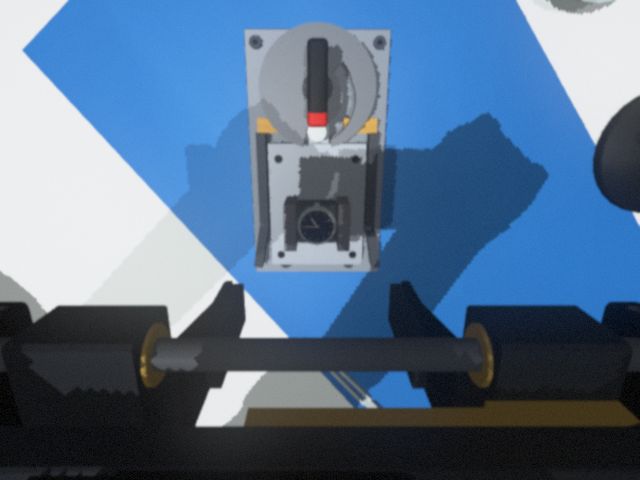

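Run:
```python
from h import *
plan([.567,.2324,.17],141.8)
```

```text
t 20.8 from [0.506  0.1504 0.2051] -38.3 q7 -0.87 n 23 turn/row -7.83
[0.44, -0.01, 0.15]
[0.44, 0.05, 0.15]
[0.43, 0.11, 0.15]
[0.41, 0.17, 0.15]
[0.39, 0.22, 0.15]
[0.35, 0.27, 0.15]
[0.31, 0.32, 0.15]
[0.27, 0.36, 0.15]
[0.22, 0.39, 0.15]
[0.16, 0.41, 0.15]
[0.1, 0.43, 0.15]
[0.04, 0.44, 0.15]
[-0.02, 0.44, 0.15]
[-0.08, 0.44, 0.15]
[-0.14, 0.42, 0.15]
[-0.19, 0.4, 0.15]
[-0.25, 0.37, 0.15]
[-0.29, 0.33, 0.15]
[-0.34, 0.29, 0.15]
[-0.37, 0.24, 0.15]
[-0.4, 0.19, 0.15]
[-0.42, 0.13, 0.15]
[-0.44, 0.07, 0.15]
```

Request:
step_arm:
  hand: [0.6, 0.6, 0.6, 0.6, 0.6]
  linear:
    - [0.44, -0.01, 0.15]
    - [0.44, 0.05, 0.15]
    - [0.43, 0.11, 0.15]
    - [0.41, 0.17, 0.15]
    - [0.39, 0.22, 0.15]
  turn: [-7.83, -7.83, -7.83, -7.83, -7.83]

```text
t: 21.3
ee_pos: [0.5151, 0.1675, 0.1886]
tool_rot: [0.699, 0.715, 0.0, 0.0]
ft_force: [0.2, 0.4, -0.1]
opening: 0.0527
```

Request:
step_arm:
  hand: [0.5, 0.5, 0.5, 0.5, 0.5]
  linear:
    - [0.35, 0.27, 0.15]
    - [0.31, 0.32, 0.15]
    - [0.27, 0.36, 0.15]
    - [0.22, 0.39, 0.15]
    - [0.16, 0.41, 0.15]
  turn: [-7.83, -7.83, -7.83, -7.83, -7.83]

```text
t: 21.8
ee_pos: [0.5284, 0.1853, 0.181]
tool_rot: [0.42, 0.908, 0.0, 0.0]
ft_force: [-0.0, 0.3, -0.9]
opening: 0.0434
```

Request:
step_arm:
  hand: [0.5, 0.5, 0.5, 0.5, 0.5]
  linear:
    - [0.1, 0.43, 0.15]
    - [0.04, 0.44, 0.15]
    - [-0.02, 0.44, 0.15]
    - [-0.08, 0.44, 0.15]
    - [-0.14, 0.42, 0.15]
  turn: [-7.83, -7.83, -7.83, -7.83, -7.83]

```text
t: 22.3
ee_pos: [0.5417, 0.203, 0.1735]
tool_rot: [0.091, 0.996, 0.0, 0.0]
ft_force: [1.2, -0.2, 0.7]
opening: 0.0438
```

Request:
step_arm:
  hand: [0.5, 0.5, 0.5, 0.5, 0.5]
  linear:
    - [-0.19, 0.4, 0.15]
    - [-0.25, 0.37, 0.15]
    - [-0.29, 0.33, 0.15]
    - [-0.34, 0.29, 0.15]
    - [-0.37, 0.24, 0.15]
  turn: [-7.83, -7.83, -7.83, -7.83, -7.83]

```text
t: 22.8
ee_pos: [0.5549, 0.2208, 0.166]
tool_rot: [-0.248, 0.969, 0.0, 0.0]
ft_force: [0.7, -0.1, -1.2]
opening: 0.0434
```

Run:
```python
from h import *
show(); plan([.567,.2324,.15],141.8)
```

```text
t 22.8 [0.5549 0.2208 0.166 ] psi 118.67 tilt 0.03 F [ 0.7 -0.1 -1.2] T [0.08 0.01 0.03] op 0.0434 q [-0.37  0.42 -0.1   1.8   0.05  0.93  1.58]
t 22.8 from [0.5549 0.2208 0.166 ] 118.7 q7 1.58 n 3 turn/row -7.71
[-0.54, 0.15, 0.53]
[-0.55, 0.07, 0.53]
[-0.56, -0.0, 0.53]
```

Request:
step_arm:
  hand: [0.5, 0.5, 0.5, 0.5, 0.5]
  linear:
    - [-0.54, 0.15, 0.53]
    - [-0.55, 0.07, 0.53]
    - [-0.5, 0, 0.53]
    - [0, 0, 0]
    - [0, 0, 0]
  turn: [-7.5, -7.5, -7, 0, 0]

```text
t: 23.3
ee_pos: [0.5664, 0.2315, 0.15]
tool_rot: [-0.424, 0.906, 0.0, -0.0]
ft_force: [0.3, 0.9, -0.5]
opening: 0.0435
```

Run:
```python
from h import *
show()
c=robot.capture('wrist'); cv2.imwrite('pics/w14.png',c['img'][:,:,::-1])
plan([.567,.2324,.064],141.8,dmax=2)
```

```text
t 23.3 [0.5664 0.2315 0.15  ] psi 140.2 tilt 0.01 F [ 0.3  0.9 -0.5] T [ 0.02  0.07 -0.05] op 0.0435 q [-0.32  0.46 -0.18  1.77  0.1   0.92  1.9 ]
t 23.35 from [0.5664 0.2315 0.1502] 140.2 q7 1.9 n 5 turn/row -0.32
[-0.02, 0.0, 1.72]
[-0.02, 0.0, 1.72]
[-0.02, 0.0, 1.72]
[-0.02, 0.0, 1.72]
[-0.02, 0.0, 1.72]
```

View pics/w14.png

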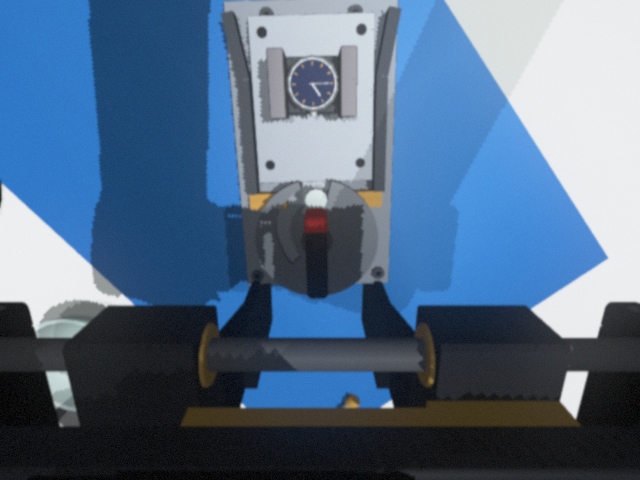

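Request:
step_arm:
  hand: [0.5, 0.5, 0.5, 0.5, 0.5]
  linear:
    - [-0.02, 0, 1.72]
    - [-0.02, 0, 1.72]
    - [-0.02, 0, 1.72]
    - [-0.02, 0, 1.72]
    - [-0.02, 0, 1.72]
  turn: [-0.32, -0.32, -0.32, -0.32, -0.32]

```text
t: 23.85
ee_pos: [0.5672, 0.2324, 0.0639]
tool_rot: [-0.437, 0.899, -0.0, 0.0]
ft_force: [0.3, 0.1, -0.2]
opening: 0.0436
```

Request:
step_arm:
  hand: [0.5, 0.1, 0.0, 0.0, 0.0]
  linear:
    - [0, 0, 0]
    - [0, 0, 0]
    - [0, 0, 0]
    - [0, 0, 0]
    - [0, 0, 0]
  turn: [0, 0, 0, 0, 0]
  squeeze: 40

```text
t: 24.35
ee_pos: [0.5675, 0.2327, 0.0649]
tool_rot: [-0.438, 0.899, -0.0, 0.001]
ft_force: [-0.6, 0.8, -0.5]
opening: 0.0192
```

Request:
step_arm:
  hand: [0, 0, 0]
  linear:
    - [0, 0, 0]
    - [0, 0, 0]
    - [0, 0, 0]
  turn: [0, 0, 0]

```text
t: 24.65
ee_pos: [0.5675, 0.2326, 0.0646]
tool_rot: [-0.438, 0.899, -0.0, 0.0]
ft_force: [-0.3, -0.8, 4.4]
opening: 0.014
```

Run:
```python
from h import *
show(); print(dk(robot.sense()['ee_pos']))
```

```text
t 24.65 [0.5675 0.2326 0.0646] psi 141.93 tilt 0.05 F [-0.3 -0.8  4.4] T [-0.08  0.11 -0.12] op 0.014 q [-0.33  0.57 -0.17  1.83  0.14  0.75  1.9 ]
[ 0.0594 -0.0002]
```

Request:
step_arm:
  hand: [0, 0, 0, 0, 0]
  linear:
    - [0, 0, 0]
    - [0, 0, 0]
    - [0, 0, 0]
    - [0, 0, 0]
    - [0, 0, 0]
  turn: [4, 6, 6, 6, 6]

```text
t: 25.15
ee_pos: [0.5672, 0.2329, 0.0646]
tool_rot: [-0.206, 0.979, 0.0, 0.0]
ft_force: [-1.3, 0.3, 4.1]
opening: 0.0137
```

Request:
step_arm:
  hand: [0, 0, 0]
  linear:
    - [0, 0, 0]
    - [0, 0, 0]
    - [0, 0, 0]
  turn: [6, 0, 0]

```text
t: 25.45
ee_pos: [0.5672, 0.233, 0.0646]
tool_rot: [-0.157, 0.988, 0.0, 0.0]
ft_force: [-1.3, -0.2, 5.9]
opening: 0.0135
```

Run:
```python
from h import *
show()
c=robot.capture('wrist'); cv2.imwrite('pics/w15.png',c['img'][:,:,::-1])
```

```text
t 25.45 [0.5672 0.233  0.0646] psi 108.12 tilt 0.04 F [-1.3 -0.2  5.9] T [-0.04  0.32 -0.04] op 0.0135 q [-0.44  0.56 -0.02  1.83  0.02  0.74  1.42]
```

View pics/w15.png

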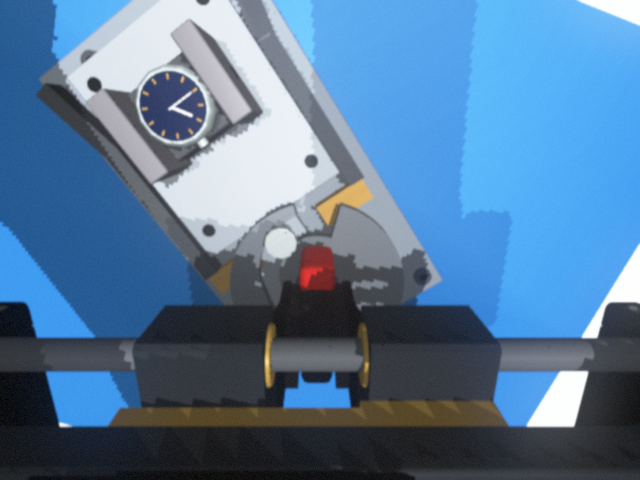

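Request:
step_arm:
  hand: [0, 0, 0, 0, 0]
  linear:
    - [0, 0, 0]
    - [0, 0, 0]
    - [0, 0, 0]
    - [0, 0, 0]
    - [0, 0, 0]
  turn: [5, 6, 6, 6, 6]

```text
t: 26.0
ee_pos: [0.5672, 0.2334, 0.0646]
tool_rot: [0.096, 0.995, 0.001, 0.0]
ft_force: [-0.3, 0.7, 4.8]
opening: 0.0138
```

Request:
step_arm:
  hand: [0, 0, 0, 0, 0]
  linear:
    - [0, 0, 0]
    - [0, 0, 0]
    - [0, 0, 0]
    - [0, 0, 0]
    - [0, 0, 0]
  turn: [6, 6, 6, 6, 6]

```text
t: 26.5
ee_pos: [0.5674, 0.2338, 0.0646]
tool_rot: [0.35, 0.937, 0.001, 0.0]
ft_force: [-0.4, 1.7, 4.2]
opening: 0.0136
```

Run:
```python
from h import *
show()
c=robot.capture('wrist'); cv2.imwrite('pics/w16.png',c['img'][:,:,::-1])
```

```text
t 26.5 [0.5674 0.2338 0.0646] psi 48.97 tilt 0.11 F [-0.4  1.7  4.2] T [0.14 0.13 0.31] op 0.0136 q [-0.64  0.57  0.25  1.85 -0.2   0.74  0.57]
```

View pics/w16.png

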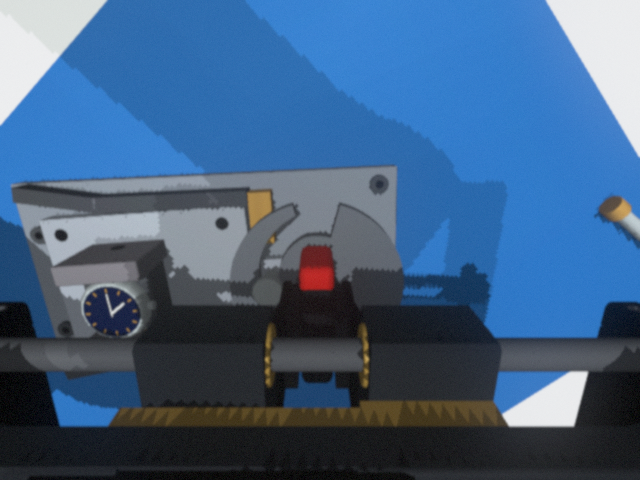

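Request:
step_arm:
  hand: [0, 0, 0, 0, 0]
  linear:
    - [0, 0, 0]
    - [0, 0, 0]
    - [0, 0, 0]
    - [0, 0, 0]
    - [0, 0, 0]
  turn: [5, 5, 5, 5, 3]

```text
t: 27.05
ee_pos: [0.5676, 0.234, 0.0647]
tool_rot: [0.529, 0.849, 0.001, 0.0]
ft_force: [0.2, 2.2, 4.6]
opening: 0.014
```

Run:
```python
from h import *
show()
```

```text
t 27.05 [0.5676 0.234  0.0647] psi 26.1 tilt 0.12 F [0.2 2.2 4.6] T [ 0.29 -0.03  0.32] op 0.014 q [-0.72  0.59  0.36  1.85 -0.29  0.75  0.25]
```

Request:
step_arm:
  hand: [0, 0, 0, 0, 0]
  linear:
    - [0, 0, 0]
    - [0, 0, 0]
    - [0, 0, 0]
    - [0, 0, 0]
    - [0, 0, 0]
  turn: [2, 2, 1, 0, 0]

```text
t: 27.55
ee_pos: [0.5677, 0.234, 0.0646]
tool_rot: [0.565, 0.825, 0.001, 0.0]
ft_force: [0.2, 2.5, 4.3]
opening: 0.0132
```

Run:
```python
from h import *
show()
```

```text
t 27.55 [0.5677 0.234  0.0646] psi 21.14 tilt 0.14 F [0.2 2.5 4.3] T [0.45 0.1  0.14] op 0.0132 q [-0.73  0.59  0.38  1.85 -0.31  0.76  0.18]
```

Request:
step_arm:
  hand: [0, 0, 0, 0]
  linear:
    - [0, 0, 0]
    - [0, 0, 0]
    - [0, 0, 0]
    - [0, 0, 0]
  turn: [1, 1, 0, 0]

```text
t: 27.95
ee_pos: [0.5677, 0.234, 0.0646]
tool_rot: [0.578, 0.816, 0.001, 0.0]
ft_force: [0.5, 1.5, 6.0]
opening: 0.0138
```

Run:
```python
from h import *
show()
```

```text
t 27.95 [0.5677 0.234  0.0646] psi 19.31 tilt 0.12 F [0.5 1.5 6. ] T [0.46 0.04 0.93] op 0.0138 q [-0.74  0.59  0.39  1.85 -0.31  0.76  0.15]
```

Request:
step_arm:
  hand: [0.5, 0.5, 0.5, 0.5, 0.5]
  linear:
    - [0, 0, 0]
    - [0, 0, 0]
    - [0, 0, 0]
    - [0, 0, -1]
    - [0, 0, -3]
  turn: [0, 0, 0, 0, 0]

```text
t: 28.45
ee_pos: [0.5649, 0.2315, 0.1021]
tool_rot: [0.581, 0.814, -0.003, -0.002]
ft_force: [-0.1, 0.5, -0.2]
opening: 0.0412
```

Request:
step_arm:
  hand: [0.5, 0.5, 0.5, 0.5, 0.5]
  linear:
    - [-0.5, 1.2, -4]
    - [-1, 2.5, -4]
    - [-1, 2.5, -4]
    - [-1, 2, 0]
    - [0, 0, 0]
  turn: [8, 8, 8, 8, 8]

```text
t: 28.95
ee_pos: [0.6541, 0.203, 0.2268]
tool_rot: [0.827, 0.562, 0.002, 0.002]
ft_force: [-0.7, -0.3, -0.9]
opening: 0.0433
```

Request:
step_arm:
  hand: [0.5, 0.5, 0.5, 0.5, 0.5]
  linear:
    - [0, 0, 0]
    - [0, 0, 0]
    - [0, 0, 0]
    - [0, 0, 0]
    - [0, 0, 0]
  turn: [8, 8, 4, 0, 0]

```text
t: 29.45
ee_pos: [0.6509, 0.2062, 0.2243]
tool_rot: [0.91, 0.415, -0.0, -0.0]
ft_force: [0.4, 0.1, -0.1]
opening: 0.0435
```

Run:
```python
from h import *
show(); print(dk(robot.sense()['ee_pos']))
for n in ('wrist','scene','side'):
    c=robot.capture(n); cv2.imwrite(f'pics/{n}20.png',c['img'][:,:,::-1])
```

```text
t 29.45 [0.6509 0.2062 0.2243] psi -40.95 tilt 0.01 F [ 0.4  0.1 -0.1] T [-0.13  0.09  0.04] op 0.0435 q [-0.84  0.58  0.73  1.56 -0.41  1.16 -0.75]
[ 0.0902 -0.0821]
```

View pics/wrist20.png

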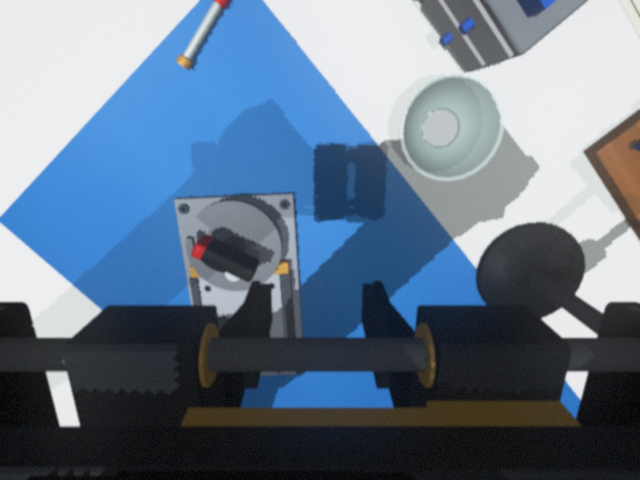

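View pics/scene20.png

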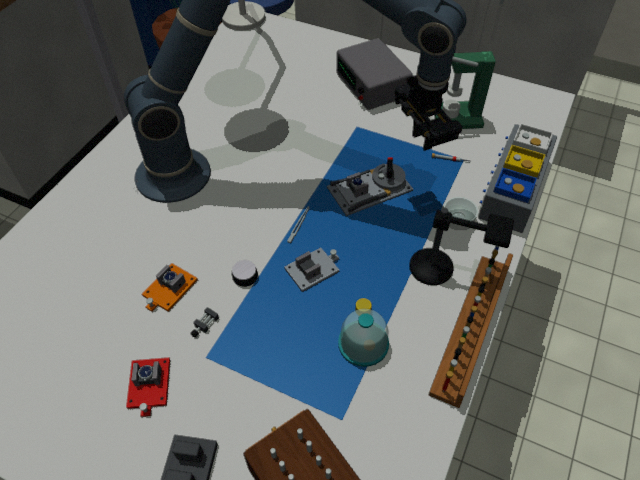

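Request:
step_arm:
  hand: [0.5, 0.5, 0.5, 0.5, 0.5]
  linear:
    - [-3, -2, 0]
    - [-3.5, -2.5, 0]
    - [-3.5, -2.5, 0]
    - [-1.5, -1, 0]
    - [0, 0, 0]
  turn: [-1, -1, -0.7, 0, 0]

```text
t: 30.1
ee_pos: [0.5137, 0.1682, 0.2243]
tool_rot: [0.9, 0.436, -0.0, -0.001]
ft_force: [0.5, 0.8, 0.4]
opening: 0.0435
```

Request:
step_arm:
  hand: [0.5, 0.5, 0.5]
  linear:
    - [0, 0, 0]
    - [0, 0, 0]
    - [0, 0, 0]
  turn: [0, 0, 0]

```text
t: 30.4
ee_pos: [0.5171, 0.1692, 0.224]
tool_rot: [0.9, 0.436, 0.0, 0.0]
ft_force: [0.5, 0.7, -1.0]
opening: 0.0432
```

Run:
```python
from h import *
show()
c=robot.capture('wrist'); i=c['img'][:,:,::-1]; cv2.imwrite('pics/w21.png',i)
cv2.imwrite('pics/w21c.png',cv2.resize(i[60:300,200:440],(600,600),interpolation=cv2.INTER_CUBIC))
show()
```

```text
t 30.4 [0.5171 0.1692 0.224 ] psi -38.33 tilt 0.06 F [ 0.5  0.7 -1. ] T [-0.09  0.05  0.02] op 0.0432 q [-1.02  0.33  0.79  1.9  -0.27  1.02 -0.78]
t 30.45 [0.5169 0.1691 0.2239] psi -38.34 tilt 0.05 F [-0.8 -0.1 -0.3] T [-0.07  0.12 -0.01] op 0.0433 q [-1.02  0.33  0.79  1.9  -0.27  1.02 -0.78]
```

View pics/w21c.png

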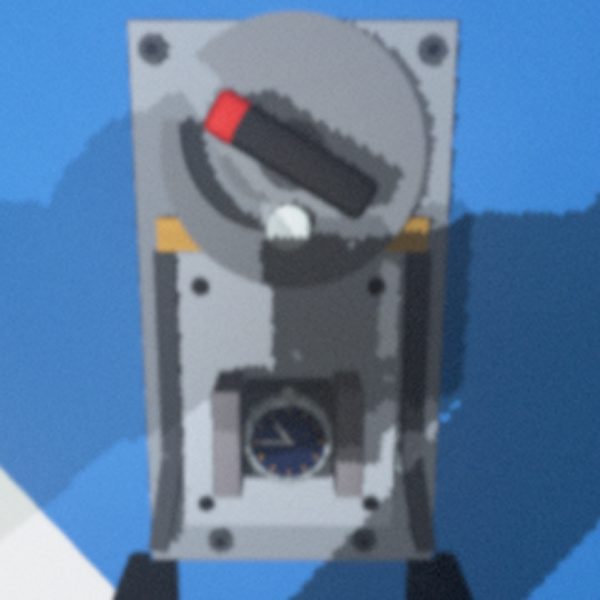

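Run:
```python
from h import *
c=robot.capture('wrist'); P=mkpose([.5171,.1692,.224],-38.33)
f=lambda u,v:(200+u/2.5,60+v/2.5)
d,r=fit(c,P,[[.105,.059,.008],[.105,-.059,.008],[-.105,-.059,.008],[-.105,.059,.008]],[f(127,21),f(458,22),f(433,561),f(152,557)],[.531,.186,.9]); print('dock',d[:2],np.degrees(d[2]),r.tolist())
# wing: cam frame, -x red ; red corners
w,r=fit(c,P,[[-.028,.007,.072],[-.028,-.007,.072],[.028,-.007,.072],[.028,.007,.072]],[f(204,128),f(228,89),f(378,184),f(360,218)],[.567,.233,-1.2]); print('wing',w[:2],np.degrees(w[2]),r.tolist(),'cam deg',np.degrees(d[2]-w[2]))
def rel(x):
    a=d[2];e=x[:2]-d[:2];return e[0]*np.cos(a)+e[1]*np.sin(a),-e[0]*np.sin(a)+e[1]*np.cos(a),np.degrees(x[2]-a)
p,r=fit(c,P,[[.01,.027,.044],[-.03,.027,.044],[-.03,-.027,.044],[.065,0,.030]],[f(213,390),f(215,497),f(362,496),f(289,222)],[.51,.16,.9]); print('pal rel dock',rel(p),r.tolist())
s=[ -.030]
a=d[2];u=np.array([np.cos(a),np.sin(a)]);v=np.array([-u[1],u[0]])
for n,q in {'rear edge':(-.085,0,.018),'front edge L':(.025,.03,.018),'stud head':(.035,0,.038)}.items():
    print(n,(proj(c,np.r_[d[:2]+q[0]*u+q[1]*v,q[2]],P)-[200,60])*2.5)
for th in (115,120.3):
    t=d[2]-np.radians(th);x=np.array([np.cos(t),np.sin(t)]);y=np.array([-x[1],x[0]]);ax=d[:2]+.059*u
    print(th,np.round((proj(c,[np.r_[ax+i*.028*x+j*.007*y,.072] for i,j in((-1,1),(-1,-1),(1,-1),(1,1))],P)-[200,60])*2.5).tolist())
```

```text
dock [0.53059705 0.18620779] 51.7150194632842 [[0.0, -0.4], [0.3, -0.6], [-0.8, -0.1], [0.3, 1.4]]
wing [0.56749374 0.23270378] -68.31266561961104 [[8.1, -16.9], [-10.5, 15.9], [-7.2, 15.9], [9.4, -13.8]] cam deg 120.02768508289522
pal rel dock (np.float64(-0.030818475552697334), np.float64(0.001403675582234103), np.float64(0.13475100837661988)) [[0.2, -0.5], [0.5, -1.6], [-0.4, -1.2], [-0.3, 2.9]]
rear edge [[292.05483974 526.05195021]]
front edge L [[211.81945144 251.67437408]]
stud head [[292.70142406 228.73081358]]
115 [[218.0, 94.0], [200.0, 138.0], [365.0, 219.0], [385.0, 176.0]]
120.3 [[224.0, 87.0], [202.0, 129.0], [359.0, 225.0], [383.0, 185.0]]
```

Run:
```python
from h import *
show(); print(robot.job_done())
```

```text
t 30.5 [0.5167 0.169  0.2238] psi -38.35 tilt 0.05 F [-0.1  0.4  0.3] T [-0.1   0.08 -0.04] op 0.0436 q [-1.02  0.33  0.79  1.9  -0.27  1.02 -0.78]
the job is handed in; nothing more can be done
None
```

The pallet with the watch is mounted in the dock and clamped against the brass stops. I handed the job in at 30.5 s, and no verdict was reported.

- **What I did:** I swung the cam anticlockwise until it hit its open stop. I lifted the grey watch pallet by its jaws, kept it level, and slid it between the rails until the stud bottomed in the cam's mouth. I then turned the cam about 121° clockwise to its closed stop, where the torque rose to 0.93 N m, let go and moved clear.
- **Cam check:** The last wrist picture shows the cam bar where a closed cam (120.3°) should be.
- **Pallet check:** The front and rear edges of the pallet fall on the home positions, at the stop faces. A separate fit to the jaws and stud put it 0.8 mm short along the dock and 1.4 mm to the side. That is within what the camera can resolve, but the stud point was almost 3 pixels off in that fit.
- **A failed check:** My numerical fit of the bar's corners is not valid because I listed two corners in the wrong order. The closed-cam check rests on comparing the predicted corners with the picture and on the torque at the stop.
- **Other items:** In the scene picture taken after the cam was closed, nothing else on the bench looks moved. I judged this by eye and did not measure it. At the end the gripper was empty, about 0.22 m above the bench.

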